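# Close and latch the access cover of a bench amplifier

## Task

Close up the bench amplifier: swing back any latch whose pawl is in the way, set the cover that fits (the longer of the two on the bench) down into the opening in the amplifier's top, without dropping it, so that it lies flush all round, then turn both wing latches a quarter turn clockwise until they drop into their locked detents over the cover. Leave the shorter cover, the horn and the bottle as and where they are, and leave everything let go.

Things in the scene. Friction and masses are not known exactly. Their poses are not given: they have to be found in the camera images.
- chassis: Bench amplifier, fixed: grey box 240 mm (its x) by 300 mm (its y), 88 mm high, white front panel to its -x, aluminium top deck. Origin: centre of its underside, z up. In the deck's middle is a rectangular opening, 108 mm along its x by 178 mm along its y; parts inside lie 20 mm or more below the deck. A wing latch stands on the deck beyond each short side of the opening.
- opening (a point): Centre of the opening at the level of the deck's upper face (88 mm above the bench); axes as the chassis.
- cover_handle (a point): Middle of the handle bar of the longer cover, the one that fits. Axes as the cover, z up. The handle is a steel bow across the cover: bar 12 mm thick, 84 mm long along the cover's x, on posts at +-36 mm; its axis is 34 mm above the plate's top, 48 mm above the rim's lower edge, and 38 mm above the deck when the cover is seated. 0.3 kg.
- cover_plate (a point): Centre of the longer cover's plate top: aluminium, 120 mm (its x) by 190 mm (its y), 4 mm thick, black louvres. Below it a rim 10 mm deep, 100 by 170 mm, tapering inwards, goes into the opening with 4 mm play a side; the plate then rests on the deck. Either way round will do. It starts flat on the bench on its rim, left or right of the amplifier.
- spare_handle (a point): The handle point of the look-alike shorter cover, 120 by 150 mm, otherwise built alike; it belongs to another unit and stays on the bench.
- latch_left (a joint): Angle of the latch at the chassis' +y end, rad, growing clockwise seen from above: 0 open (pawl parallel to the cover's short edge, clear of it), 1.57 locked (pawl over the cover, pointing at the opening's centre); stops at both. Friction holds it up to about 1.1; turned past about 1.2 it snaps to 1.57 by itself. Needs at most 0.2 N m. Starts between 0 and 0.85.
- latch_right (a joint): The same for the latch at the -y end; it also grows clockwise seen from above.
- latch_left_wing (a point): Grip point of the left latch's wing, on its upright turning axis, 117 mm from the opening's centre and 42 mm above the deck. The wing is a dark steel blade 64 mm long along this point's x, 11 mm thick along its y, from 21 to 51 mm above the deck, over a round collar 30 mm in diameter (17 to 21 mm above the deck). The point turns with the wing.
- latch_right_wing (a point): The same point of the right latch.
- latch_left_pawl_tip (a point): Tip of the left latch's pawl: a flat steel finger under the collar, along the wing's +x, 42 mm from the axis to the tip, 14 mm wide, 6 mm thick, its underside 4 mm above the deck when locked and 7 to 9 mm when open or half-turned. Beyond about 0.35 rad it overhangs the cover's place, so the cover cannot go down; over a cover that is not flush it cannot turn.
- latch_right_pawl_tip (a point): The same point of the right latch.
- horn_mid (a point): Centre of a feed horn standing upright on the bench between the amplifier and one of the covers: aluminium cone 62 mm wide at the foot, copper neck, 34 mm square brass flange on top, 130 mm high in all. Loose, 0.45 kg.
- bottle_mid (a point): Centre of a white plastic bottle with black cap, 58 mm in diameter, 130 mm high, standing between the amplifier and the other cover. Loose, 0.3 kg.
There are look-alikes about, which are no part of the job. Leave any pink or purple look-alike of the part that bears cover_handle alone.

How it is judged:
On the way, in this order (a step that is already met when the one before it is completed fails the run):
1. the longer cover lies flush in the opening (horizontal distance between cover_handle and opening below 0.009 m and z of cover_handle in the frame of opening below 0.0405 m and angle between cover_handle's own z axis and vertical below 0.04 rad), for 0.2 s.
2. both latches are turned into their locked detents (value of joint each of latch_left, latch_right above 1.5 rad), for 0.2 s.
At the end, for the whole second after the job is handed in: Longer cover flush in the opening (centre within 9 mm, height within 2.5 mm, tilt under 0.04 rad, yaw within 0.12 rad), both latches locked (over 1.5 rad), shorter cover, horn and bottle within 30 mm of where they began, everything let go (all of step 1 and all of step 2 and z of cover_handle in the frame of opening above 0.0355 m and angle between the y axis of cover_handle and the y axis of chassis, either way round below 0.12 rad and distance of each of spare_handle, horn_mid, bottle_mid from where it was at the start of the episode below 0.03 m); the robot touches nothing.
It fails at once if the cover is dropped: it comes down on the amplifier faster than 0.35 m/s in its last 20 mm (linear speed of cover above 0.35 m/s and horizontal distance between cover_handle and opening below 0.03 m and z of cover_handle in the frame of opening below 0.058 m).
It fails at once if the horn or the bottle is tipped or pushed away (angle between any of horn_mid, bottle_mid's own z axis and vertical above 0.5 rad or distance of any of horn_mid, bottle_mid from where it was at the start of the episode above 0.03 m).
It fails at once if the shorter cover is moved from its place (distance of spare_handle from where it was at the start of the episode above 0.03 m).
It also fails if it takes over 72 s, if anything falls off the work surface, if the arm or the gripper's body presses on something with over 40 N, if the wrist force passes 120 N, or if a joint passes its speed limit or range.

## Robot

A 7-joint arm with a two-finger parallel gripper is mounted at the origin on the work surface. World frame = base frame: x ahead of the robot, y to its left, z up, the work surface at z = 0. Lengths are in m, angles in rad, forces in N, time in s.
With the tool pointing down it reaches from about 0.425 to 0.875 m from the base axis. Payload 4.7 kg.
Tool frame: the origin (TCP) lies at the very end of the fingers, on their centre line; the grasp point (between the pads) lies 19 mm behind it; z points along the fingers, y is the line along which they close (so a half turn about z gives the same grasp; the last joint's range is limited). The gripper opens to 87 mm and grips with 3 to 60 N. Pads are 19 mm wide; open, the fingers measure 117 mm over their backs; the gripper's body (75 mm by 190 mm) begins 51 mm behind the grasp point.
Start: joints at [-1.24, 0.321, -0.07, 1.45, 0.023, 1.371, -0.057], TCP at [0.203, 0.618, 0.223] pointing down, gripper open.
Joint ranges: [-2.86, 2.86], [-0.3, 2.09], [-1.38, 1.24], [0.06, 2.45], [-1.56, 4.7], [0.09, 2.05], [-2.69, 2.69]. Speed limits (rad/s): [2.57, 2.57, 3.14, 3.14, 3.14, 3.14, 3.14].

## Interface

Orientations are given as a rotation vector (axis times angle).
In Python, from bench import ctrl, vision gives the robot as it stands.
- The arm moves only by the tool jog_arm, never from a script. Its argument "increments" is a list of rows, each an object of numbers: "tx", "ty", "tz": the shift along the tool's x, y, z in mm; "wx", "wy", "wz": the turn, a rotation vector about the tool's x, y, z in rad; "gripper": the opening, from 0 (shut) to 1 (fully open). In form: [{"tx": .., "ty": .., "tz": .., "wx": .., "wy": .., "wz": .., "gripper": ..}, ...]. A call has exactly 5 rows; each row is the pose to reach, as a shift and turn from the pose commanded when the call began, along the tool's axes at that moment; what a row does not reach only later rows make up. A row lasts 1/12 s, in which the tool goes at most 41.7 mm and 7.16 degrees, less where a joint would pass 70% of its speed; a pose out of reach is approached as far as the arm can. A call with a gripper value outside its range is refused whole. The fingers move at their own pace and stop on an object; "grip_force" is the grip in N (left out, the last holds). Time passes only in rows, so rows that repeat a pose let the fingers close, or fill a call up. It gives the time, the measured TCP pose, the force, the opening and the grip force at its end, in the units of the state.
- ctrl.get_state(): the state, without advancing time (a new reading comes with each control period).
- vision.get_image(name): name is "scene" or "top"; returns a dict with "color" (400x640x3 uint8, blue, green, red), "fx", "fy", "cx", "cy" (pixels), "extrinsics" (4x4, takes a point from world to camera coordinates). Camera axes: x right, y down, z forward; pixel columns grow to the right and rows downward; lengths in m; the calibration is good to about 2 mm. A picture is of the moment at which its call begins. There is no depth.
- ctrl.close_job(): hands the job in; it is judged then, once.
Trained networks look in the newest picture that a camera, given by its name, has taken for a name from the list of things; names that differ only in an ending like _2 or _b are one class to them, and where a whole thing is asked for, a point or a joint stands for the part that bears it (a point fixed in the world has none). Each returns a list of dicts, best first, with "conf" (0 to 1); they miss things now and then, are a little off and sometimes report something else, mostly with a low value. They report only what shows in the picture. A call takes as long as a camera call. They do not tell look-alikes from the thing itself.
- vision.spot_in(camera, thing): "bbox" ([left, top, right, bottom] in pixels, round what is visible of it).
The state is a dict: "time": time; "joint_positions": joint angles; "qd": joint speeds; "joint_torque": joint torques, N m; "position": TCP position; "tool_rot": TCP orientation; "ft_force": force on the tool from outside, world axes, zero at the start; "torque": the same for the moment, N m; "grip_width": opening from 0.0 (shut) to 1.0 (fully open); "grip_force": force on a finger pad.
Only numpy, scipy, OpenCV 4.12 (cv2) and the standard library are available. Lean on these libraries where they do the work, as an engineer would, in place of code of your own. Each camera call takes 0.05 s, during which the arm holds its last target. There are 200 camera calls.

## Working session

There is one attempt and no reset: what is moved stays moved. The work goes in short steps, Python scripts to look and compute and a tool call to move; the robot and the scene stay as the last step left them, time stands still between calls to the robot, and variables do not carry over. Pictures are saved under pics/ and viewed, at most 10 in all, crops included, and the job is handed in when it is done.

Besides the shell and the picture viewer there is one more tool, called after "Call:" by a JSON object that holds its "name" and its "arguments". jog_arm: Moves the arm, as the interface text tells. Its arguments: {"type":"object","properties":{"increments":{"type":"array"},"grip_force":{"type":"number"}},"required":["increments"]}

```bash
mkdir -p pics; ls
python3 - <<'E'
from bench import ctrl, vision
import cv2
print(ctrl.get_state())
for c in("scene","top"):
    im=vision.get_image(c); cv2.imwrite(f"pics/{c}0.png",im["color"])
    print(c,im["fx"],im["fy"],im["cx"],im["cy"],im["extrinsics"])
for c in("top","scene"):
    for t in("chassis","cover_handle","cover_plate","spare_handle","latch_left_wing","latch_right_wing","latch_left_pawl_tip","latch_right_pawl_tip","horn_mid","bottle_mid"):
        print(c,t,[([round(v) for v in d["bbox"]],round(d["conf"],2)) for d in vision.spot_in(c,t)][:4])
E
```

```text
pics
{'time': 0.0, 'joint_positions': array([-1.23991085,  0.32183493, -0.07007601,  1.4516785 ,  0.02258013,
        1.37076356, -0.05690318]), 'qd': array([ 0.00025594, -0.00060685, -0.00032713, -0.00139681,  0.00133339,
        0.00019939, -0.00027488]), 'joint_torque': array([-5.37128126e-04, -4.91282344e+01, -4.04102392e-01, -3.12535536e+01,
       -6.37565064e-02,  4.35763830e-02,  1.84482592e-04]), 'position': array([0.20235952, 0.61712451, 0.22145192]), 'tool_rot': array([-4.95468842e-01, -3.10205149e+00,  2.96053217e-03]), 'ft_force': array([ 0.53063049, -0.14155428,  0.23098584]), 'torque': array([-0.00963894, -0.06363728, -0.02624643]), 'grip_force': 0.0, 'grip_width': 1.0012864803777053}
scene 400.96379088207976 400.96379088207976 318.36171881283155 200.3353658677577 [[ 0.07857567  0.9968459  -0.01114076 -0.05984124]
 [ 0.8377643  -0.07208523 -0.5412529  -0.39778502]
 [-0.54034881  0.03319597 -0.84078605  1.49331861]
 [ 0.          0.          0.          1.        ]]
top 388.08532867121755 388.08532867121755 323.96241789149394 199.29234978560277 [[ 6.36444798e-03 -9.9996
[... 790 characters left out ...]
73, 427, 200], 0.69)]
top bottle_mid [([229, 182, 249, 203], 0.81)]
scene chassis [([256, 175, 362, 260], 0.56)]
scene cover_handle [([382, 245, 458, 307], 0.9), ([432, 185, 501, 218], 0.86), ([378, 127, 445, 169], 0.69), ([339, 190, 360, 218], 0.18)]
scene cover_plate [([436, 180, 503, 224], 0.97), ([379, 123, 445, 169], 0.69), ([379, 247, 462, 305], 0.63), ([338, 190, 355, 216], 0.59)]
scene spare_handle [([133, 199, 188, 256], 0.87)]
scene latch_left_wing [([340, 193, 359, 217], 0.78)]
scene latch_right_wing [([259, 190, 277, 213], 0.47)]
scene latch_left_pawl_tip []
scene latch_right_pawl_tip []
scene horn_mid [([195, 211, 225, 248], 0.56)]
scene bottle_mid [([402, 192, 427, 229], 0.63)]
```

Run:
```python
import cv2
a=cv2.imread("pics/top0.png"); cv2.imwrite("pics/a.png",cv2.resize(a[90:330,120:500],None,fx=2.1,fy=2.1,interpolation=cv2.INTER_CUBIC))
a=cv2.imread("pics/scene0.png"); cv2.imwrite("pics/b.png",cv2.resize(a[110:320,120:510],None,fx=2.05,fy=2.05,interpolation=cv2.INTER_CUBIC))
```

```text
(no output)
```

View pics/a.png

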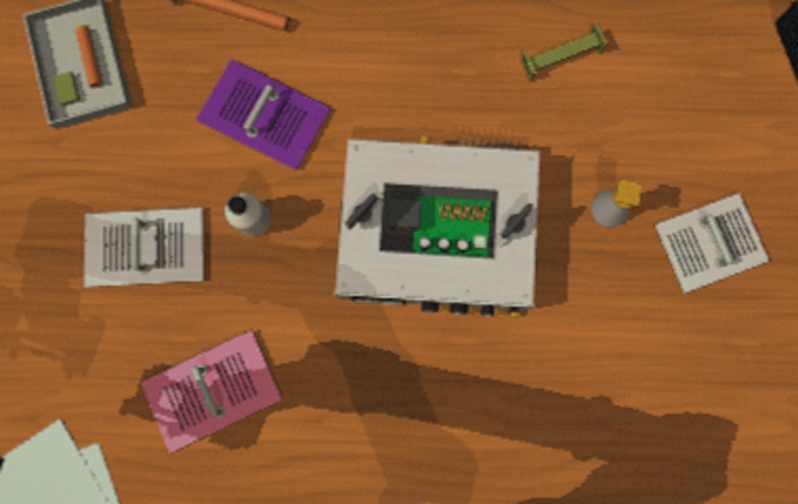

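View pics/b.png

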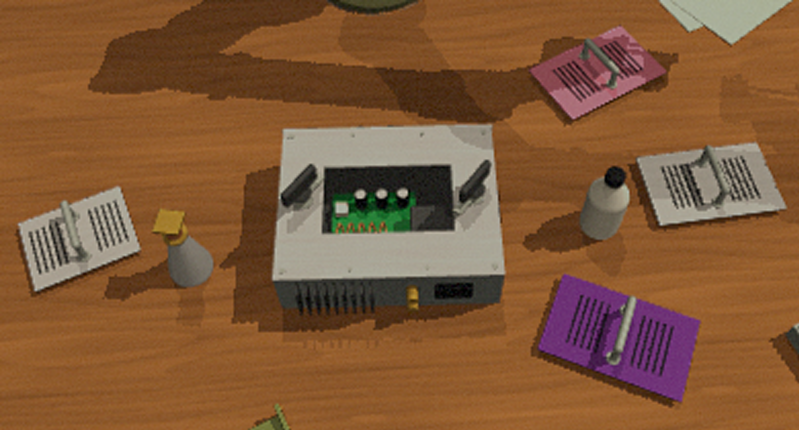

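```bash
cat > h.py <<'E'
import cv2, numpy as np
from bench import ctrl, vision
S=2000.; X0,Y0=0.3,-0.7       # rectified: col=(y-Y0)*S? keep row=(x-X0)*S
def H(im,z):
    K=np.array([[im["fx"],0,im["cx"]],[0,im["fy"],im["cy"]],[0,0,1]]);E=np.array(im["extrinsics"])
    P=K@E[:3]; return np.c_[P[:,0],P[:,1],P[:,2]*z+P[:,3]]   # (x,y,1)->pix
def rect(im,z,x0,x1,y0,y1,s=2000):
    A=np.array([[1/s,0,x0],[0,1/s,y0],[0,0,1]])  # col->x,row->y
    return cv2.warpPerspective(im["color"],H(im,z)@A,(int((x1-x0)*s),int((y1-y0)*s)),flags=cv2.INTER_CUBIC|cv2.WARP_INVERSE_MAP)
def pix2w(im,u,v,z):
    p=np.linalg.solve(H(im,z),[u,v,1]); return p[:2]/p[2]
def pix(im,p):
    q=H(im,p[2])@[p[0],p[1],1]; return q[:2]/q[2]
E
python3 - <<'E'
from h import *
out={}
for c in("top","scene"):
    im=vision.get_image(c)
    def box(t): return [d["bbox"] for d in vision.spot_in(c,t)]
    def ctr(b,z): return pix2w(im,(b[0]+b[2])/2,(b[1]+b[3])/2,z)
    for t,z in(("chassis",.088),("horn_mid",.065),("bottle_mid",.065),("spare_handle",.03)):
        b=box(t)
        if b: print(c,t,ctr(b[0],z).round(3))
    for b in box("cover_plate"): print(" plate",ctr(b,.014).round(3))
    for b in box("latch_left_wing")+box("latch_right_wing"): print(" wing",ctr(b,.125).round(3))
E
```

```text
top chassis [ 0.539 -0.001]
top horn_mid [ 0.581 -0.292]
top bottle_mid [0.562 0.293]
top spare_handle [ 0.52 -0.44]
 plate [0.284 0.345]
 plate [0.512 0.463]
 plate [0.735 0.281]
 wing [0.562 0.107]
 wing [ 0.529 -0.123]
 wing [ 0.507 -0.414]
scene chassis [ 0.589 -0.013]
scene horn_mid [ 0.592 -0.293]
scene bottle_mid [0.577 0.289]
scene spare_handle [ 0.548 -0.442]
 plate [0.52  0.473]
 plate [0.306 0.348]
 wing [0.574 0.098]
 wing [ 0.55  -0.119]
```

Run:
```python
from h import *
rows=[]
for c in("top","scene"):
    im=vision.get_image(c)
    d=rect(im,.088,.42,.70,-.17,.17,1000)
    w=rect(im,.139,.42,.70,-.17,.17,1000)
    p=rect(im,.014,.42,.62,.34,.58,1000)
    for r,z,q in((d,.088,(.42,-.17)),):
        g=cv2.cvtColor(r,cv2.COLOR_BGR2HSV)
        np.save(f"{c}_d.npy",r)
    # cover: white mask
    def white(r):
        h=cv2.cvtColor(r,cv2.COLOR_BGR2HSV); return ((h[...,1]<70)&(h[...,2]>90)).astype(np.uint8)*255
    m=cv2.morphologyEx(white(p),cv2.MORPH_CLOSE,np.ones((25,25)))
    k=max(cv2.findContours(m,0,2)[0],key=cv2.contourArea); R=cv2.minAreaRect(k)
    print(c,"cover",.42+R[0][0]/1000,.34+R[0][1]/1000,R[1:])
    cv2.drawContours(p,[cv2.boxPoints(R).astype(int)],0,(0,0,255),1)
    m=white(d); n,l,s,ce=cv2.connectedComponentsWithStats(255-m)
    i=l[170-20:170+20,110:180]; i=np.bincount(i[i>0]).argmax()
    k=((l==i)*255).astype(np.uint8); k=cv2.morphologyEx(k,cv2.MORPH_OPEN,np.ones((15,15)))
    k=max(cv2.findContours(k,0,2)[0],key=cv2.contourArea); R=cv2.minAreaRect(k)
    print(c,"opening",.42+R[0][0]/1000,-.17+R[0][1]/1000,R[1:])
    cv2.drawContours(d,[cv2.boxPoints(R).astype(int)],0,(0,0,255),1)
    pp=np.zeros((340,200,3),np.uint8); pp[:240]=p
    rows.append(np.hstack([d,w,pp]))
v=np.vstack(rows); print(v.shape); cv2.imwrite("pics/c.png",cv2.resize(v,None,fx=.88,fy=.88,interpolation=cv2.INTER_AREA))
```

```text
top cover 0.5170052185058593 0.4733546600341797 ((120.54061126708984, 202.71633911132812), 3.6044206619262695)
top opening 0.5516410827636719 -0.008832336425781268 ((176.63864135742188, 105.42205047607422), 87.79740142822266)Traceback (most recent call last):
  File "<stdin>", line 24, in <module>
ValueError: could not broadcast input array from shape (239,200,3) into shape (240,200,3)
```

Run:
```python
from h import *
rows=[]
def white(r):
    h=cv2.cvtColor(r,cv2.COLOR_BGR2HSV); return ((h[...,1]<70)&(h[...,2]>90)).astype(np.uint8)*255
for c in("top","scene"):
    im=vision.get_image(c)
    d=rect(im,.088,.42,.70,-.17,.17,1000)
    w=rect(im,.139,.42,.70,-.17,.17,1000)
    p=rect(im,.014,.42,.62,.3401,.5801,1000)[:239]
    m=cv2.morphologyEx(white(p),cv2.MORPH_CLOSE,np.ones((13,13)))
    k=max(cv2.findContours(m,0,2)[0],key=cv2.contourArea); R=cv2.minAreaRect(k)
    print(c,"cover",.42+R[0][0]/1000,.34+R[0][1]/1000,R[1:])
    cv2.drawContours(p,[cv2.boxPoints(R).astype(int)],0,(0,0,255),1)
    m=white(d); n,l,s,ce=cv2.connectedComponentsWithStats(255-m)
    i=l[150:190,110:180]; i=np.bincount(i[i>0]).argmax()
    k=((l==i)*255).astype(np.uint8); k=cv2.morphologyEx(k,cv2.MORPH_OPEN,np.ones((15,15)))
    k=max(cv2.findContours(k,0,2)[0],key=cv2.contourArea); R=cv2.minAreaRect(k)
    print(c,"opening",.42+R[0][0]/1000,-.17+R[0][1]/1000,R[1:])
    cv2.drawContours(d,[cv2.boxPoints(R).astype(int)],0,(0,0,255),1)
    n=min(len(d),len(w)); pp=np.zeros((n,200,3),np.uint8); pp[:len(p)]=p
    rows.append(np.hstack([d[:n],w[:n],pp]))
v=np.vstack(rows); print(v.shape); cv2.imwrite("pics/c.png",cv2.resize(v,None,fx=.87,fy=.87,interpolation=cv2.INTER_AREA))
```

```text
top cover 0.517363639831543 0.4676646423339844 ((120.54061126708984, 191.94239807128906), 3.6044206619262695)
top opening 0.5516617431640625 -0.008794677734375006 ((176.71551513671875, 105.46049499511719), 87.79740142822266)
scene cover 0.5164027252197265 0.4675564117431641 ((124.75657653808594, 190.93992614746094), 3.5763344764709473)
scene opening 0.5506077270507812 -0.008953063964843772 ((176.96556091308594, 105.80091857910156), 86.98721313476562)
(680, 758, 3)
```

View pics/c.png

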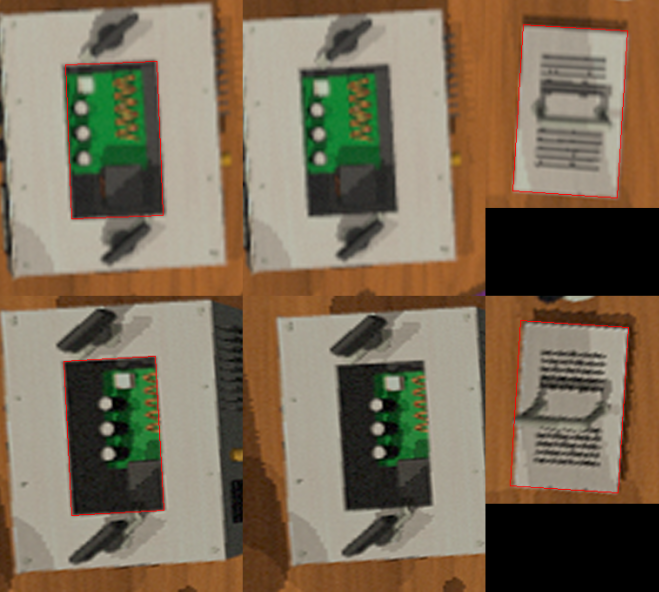

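```bash
cat > plan.py <<'E'
# usage: plan.py "x y z yaw" ... : waypoints in mm/deg (yaw of tool y); prints increments for each, chained from present pose
import sys,numpy as np
from scipy.spatial.transform import Rotation as R
from bench import ctrl
s=ctrl.get_state(); p=s["position"]*1000; r=R.from_rotvec(s["tool_rot"])
y=r.as_matrix()[:,1]; print("t",round(s["time"],2),"now",p.round(1),"yaw",np.degrees(np.arctan2(y[1],y[0])).round(1),"F",s["ft_force"].round(1),"g",round(s["grip_width"],3),s["grip_force"],"j",s["joint_positions"].round(2))
for a in sys.argv[1:]:
    *q,w=map(float,a.split()); w=np.radians(w); Y=np.array([np.cos(w),np.sin(w),0]);Z=np.array([0,0,-1.])
    t=R.from_matrix(np.c_[np.cross(Y,Z),Y,Z])
    d=r.inv().apply(np.array(q)-p); print(dict(zip(("tx","ty","tz"),d.round(1))),"w",(r.inv()*t).as_rotvec().round(3))
    p=np.array(q);r=t
E
python3 plan.py "420 300 222 55" "556.5 108 200 50" "556.5 108 113 50"
```

```text
t 2.05 now [202.5 617.7 222.6] yaw 71.8 F [ 0.1  0.7 -0.2] g 0.997 0.0 j [-1.24  0.32 -0.07  1.45  0.02  1.37 -0.06]
{'tx': np.float64(-305.6), 'ty': np.float64(-234.1), 'tz': np.float64(0.6)} w [0.    0.    0.294]
{'tx': np.float64(-221.9), 'ty': np.float64(-79.0), 'tz': np.float64(22.0)} w [0.    0.    0.087]
{'tx': np.float64(0.0), 'ty': np.float64(0.0), 'tz': np.float64(87.0)} w [0. 0. 0.]
```

Things that could be taken for the long cover, in the top view:
- White cover at (190,207): 120×191 mm measured, so it is the longer one.
- White cover at (458,207): ratio about 1.25, so it is the spare.
- Purple look-alike at (246,146).
- Pink look-alike at (220,277).

I choose (190,207). The rectified close crop confirms it: outline 120×191 mm, handle across, yaw +3.6°, centre (0.517, 0.468). The opening is at (0.551, −0.009), yaw −2.6°. Both latches are at about 0.65–0.7 rad and have to be swung back.

Call:
{"name": "jog_arm", "arguments": {"increments": [{"tx": -31, "ty": -23, "tz": 0}, {"tx": -62, "ty": -47, "tz": 0}, {"tx": -93, "ty": -70, "tz": 0}, {"tx": -124, "ty": -94, "tz": 0}, {"tx": -153, "ty": -117, "tz": 0}]}}

```text
validation failed for argument at $.in...
```

Call:
{"name": "jog_arm", "arguments": {"increments": [{"tx": -31, "ty": -23, "tz": 0}, {"tx": -62, "ty": -47, "tz": 0}, {"tx": -93, "ty": -70, "tz": 0}, {"tx": -124, "ty": -94, "tz": 0}, {"tx": -153, "ty": -117, "tz": 0}]}}

```text
validation failed for argument at $.in...
```

```bash
python3 plan.py "556.5 108 200 50" "556.5 108 113 50"
```

```text
t 2.05 now [202.5 617.7 222.6] yaw 71.8 F [ 0.1  0.7 -0.2] g 0.997 0.0 j [-1.24  0.32 -0.07  1.45  0.02  1.37 -0.06]
{'tx': np.float64(-495.1), 'ty': np.float64(-374.0), 'tz': np.float64(22.6)} w [0.    0.    0.381]
{'tx': np.float64(0.0), 'ty': np.float64(0.0), 'tz': np.float64(87.0)} w [0. 0. 0.]
```

Every row probably needs all its keys.

Call:
{"name": "jog_arm", "arguments": {"increments": [{"tx": -31, "ty": -23, "tz": 0, "wx": 0, "wy": 0, "wz": 0, "gripper": 1}, {"tx": -62, "ty": -47, "tz": 0, "wx": 0, "wy": 0, "wz": 0, "gripper": 1}, {"tx": -93, "ty": -70, "tz": 0, "wx": 0, "wy": 0, "wz": 0, "gripper": 1}, {"tx": -124, "ty": -94, "tz": 0, "wx": 0, "wy": 0, "wz": 0, "gripper": 1}, {"tx": -153, "ty": -117, "tz": 0, "wx": 0, "wy": 0, "wz": 0, "gripper": 1}]}}

```text
time: 2.47
position: [0.3127, 0.4569, 0.2227]
tool_rot: [0.496, 3.102, 0.0]
ft_force: [1.0, -0.7, -0.1]
grip_width: 0.998
grip_force: 0.0
```

Call:
{"name": "jog_arm", "arguments": {"increments": [{"tx": -31, "ty": -23, "tz": 0, "wx": 0, "wy": 0, "wz": 0, "gripper": 1}, {"tx": -62, "ty": -47, "tz": 0, "wx": 0, "wy": 0, "wz": 0, "gripper": 1}, {"tx": -93, "ty": -70, "tz": 0, "wx": 0, "wy": 0, "wz": 0, "gripper": 1}, {"tx": -124, "ty": -94, "tz": 0, "wx": 0, "wy": 0, "wz": 0, "gripper": 1}, {"tx": -153, "ty": -117, "tz": 0, "wx": 0, "wy": 0, "wz": 0, "gripper": 1}]}}

```text
time: 2.88
position: [0.4215, 0.2979, 0.223]
tool_rot: [0.496, 3.101, 0.001]
ft_force: [0.9, 0.3, 0.0]
grip_width: 1.002
grip_force: 0.0
```

```bash
python3 plan.py "556.5 108 200 50" "556.5 108 113 50"
```

```text
t 2.88 now [421.5 297.9 223. ] yaw 71.8 F [0.9 0.3 0. ] g 1.002 0.0 j [-0.84  0.03  0.18  1.79 -0.01  1.32  0.59]
{'tx': np.float64(-187.5), 'ty': np.float64(-138.4), 'tz': np.float64(23.0)} w [0.001 0.    0.381]
{'tx': np.float64(0.0), 'ty': np.float64(0.0), 'tz': np.float64(87.0)} w [0. 0. 0.]
```

Call:
{"name": "jog_arm", "arguments": {"increments": [{"tx": -31, "ty": -23, "tz": 0, "wx": 0, "wy": 0, "wz": 0.08, "gripper": 1}, {"tx": -62, "ty": -46, "tz": 0, "wx": 0, "wy": 0, "wz": 0.16, "gripper": 1}, {"tx": -93, "ty": -69, "tz": 0, "wx": 0, "wy": 0, "wz": 0.24, "gripper": 1}, {"tx": -124, "ty": -92, "tz": 5, "wx": 0, "wy": 0, "wz": 0.32, "gripper": 1}, {"tx": -155, "ty": -115, "tz": 10, "wx": 0, "wy": 0, "wz": 0.38, "gripper": 1}]}}

```text
time: 3.3
position: [0.533, 0.1409, 0.2132]
tool_rot: [1.077, 2.95, 0.002]
ft_force: [1.1, 0.4, 0.4]
grip_width: 0.995
grip_force: 0.0
```

```bash
python3 plan.py "556.5 108 165 50" "556.5 108 113 50"
```

```text
t 3.3 now [533.  140.9 213.2] yaw 49.9 F [1.1 0.4 0.4] g 0.995 0.0 j [-0.65  0.11  0.37  1.73 -0.04  1.31  0.6 ]
{'tx': np.float64(-39.2), 'ty': np.float64(-10.1), 'tz': np.float64(48.2)} w [ 0.002  0.001 -0.002]
{'tx': np.float64(0.0), 'ty': np.float64(0.0), 'tz': np.float64(52.0)} w [0. 0. 0.]
```

Call:
{"name": "jog_arm", "arguments": {"increments": [{"tx": -20, "ty": -5, "tz": 12, "wx": 0, "wy": 0, "wz": 0, "gripper": 1}, {"tx": -39, "ty": -10, "tz": 30, "wx": 0, "wy": 0, "wz": 0, "gripper": 1}, {"tx": -39, "ty": -10, "tz": 60, "wx": 0, "wy": 0, "wz": 0, "gripper": 1}, {"tx": -39, "ty": -10, "tz": 85, "wx": 0, "wy": 0, "wz": 0, "gripper": 1}, {"tx": -39, "ty": -10, "tz": 99, "wx": 0, "wy": 0, "wz": 0, "gripper": 1}]}}

```text
time: 3.72
position: [0.5539, 0.1088, 0.1106]
tool_rot: [-1.073, -2.949, 0.004]
ft_force: [0.0, -0.6, 0.6]
grip_width: 1.003
grip_force: 0.0
```

```bash
python3 plan.py "556.5 108 113 50"
python3 - <<'E'
from h import *
o=[]
for c in("top","scene"):
    im=vision.get_image(c); u,v=map(int,pix(im,(.556,.108,.13))); o.append(cv2.resize(im["color"][v-40:v+40,u-40:u+40],(390,390),interpolation=cv2.INTER_CUBIC))
cv2.imwrite("pics/d.png",np.hstack(o))
E
```

```text
t 3.72 now [553.9 108.8 110.6] yaw 50.0 F [ 0.  -0.6  0.6] g 1.003 0.0 j [-0.59  0.23  0.39  1.81 -0.1   1.12  0.71]
{'tx': np.float64(-2.5), 'ty': np.float64(1.1), 'tz': np.float64(-2.4)} w [-0.003 -0.002  0.   ]
```

View pics/d.png

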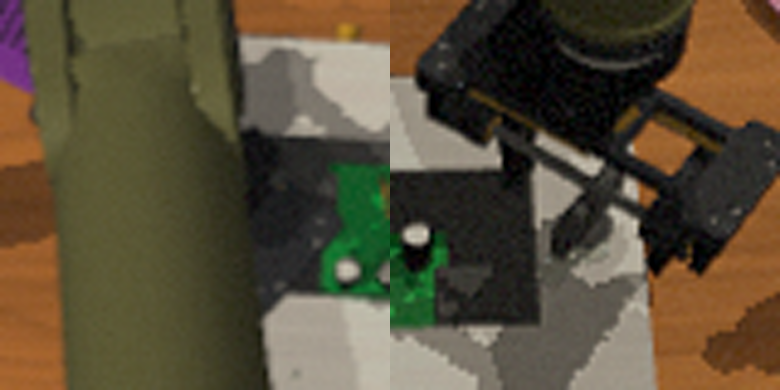

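The top view is blocked by the arm. In the scene view the wing, near (585,215) in this crop, stands between the open fingers and lies parallel to the pads. Closing now.

Call:
{"name": "jog_arm", "arguments": {"increments": [{"tx": -2.5, "ty": 1, "tz": -2, "wx": 0, "wy": 0, "wz": 0, "gripper": 0.5}, {"tx": -2.5, "ty": 1, "tz": -2, "wx": 0, "wy": 0, "wz": 0, "gripper": 0.2}, {"tx": -2.5, "ty": 1, "tz": -2, "wx": 0, "wy": 0, "wz": 0, "gripper": 0}, {"tx": -2.5, "ty": 1, "tz": -2, "wx": 0, "wy": 0, "wz": 0, "gripper": 0}, {"tx": -2.5, "ty": 1, "tz": -2, "wx": 0, "wy": 0, "wz": 0, "gripper": 0}], "grip_force": 35}}

```text
time: 4.23
position: [0.5585, 0.1091, 0.1166]
tool_rot: [1.072, 2.952, 0.002]
ft_force: [-0.5, 0.2, -0.6]
grip_width: 0.707
grip_force: 0.0
```

Call:
{"name": "jog_arm", "arguments": {"increments": [{"tx": 0, "ty": 0, "tz": 0, "wx": 0, "wy": 0, "wz": 0, "gripper": 0}, {"tx": 0, "ty": 0, "tz": 0, "wx": 0, "wy": 0, "wz": 0, "gripper": 0}, {"tx": 0, "ty": 0, "tz": 0, "wx": 0, "wy": 0, "wz": 0, "gripper": 0}, {"tx": 0, "ty": 0, "tz": 0, "wx": 0, "wy": 0, "wz": 0, "gripper": 0}, {"tx": 0, "ty": 0, "tz": 0, "wx": 0, "wy": 0, "wz": 0, "gripper": 0}]}}

```text
time: 4.65
position: [0.5579, 0.1089, 0.1156]
tool_rot: [-1.072, -2.953, -0.0]
ft_force: [0.1, -0.7, -0.3]
grip_width: 0.325
grip_force: 0.0
```

```bash
python3 plan.py "556.5 108 113 84"
```

```text
t 4.65 now [557.9 108.9 115.6] yaw 50.1 F [ 0.1 -0.7 -0.3] g 0.325 0.0 j [-0.59  0.23  0.4   1.8  -0.1   1.12  0.72]
{'tx': np.float64(0.5), 'ty': np.float64(-1.6), 'tz': np.float64(2.6)} w [ 0.    -0.    -0.592]
```

Call:
{"name": "jog_arm", "arguments": {"increments": [{"tx": 0, "ty": -1, "tz": 2, "wx": 0, "wy": 0, "wz": 0, "gripper": 0}, {"tx": 0, "ty": -1, "tz": 2, "wx": 0, "wy": 0, "wz": 0, "gripper": 0}, {"tx": 0, "ty": -1, "tz": 2, "wx": 0, "wy": 0, "wz": 0, "gripper": 0}, {"tx": 0, "ty": -1, "tz": 2, "wx": 0, "wy": 0, "wz": 0, "gripper": 0}, {"tx": 0, "ty": -1, "tz": 2, "wx": 0, "wy": 0, "wz": 0, "gripper": 0}]}}

```text
time: 5.07
position: [0.5557, 0.1063, 0.1131]
tool_rot: [-1.073, -2.95, 0.005]
ft_force: [-4.8, -3.8, 2.7]
grip_width: 0.124
grip_force: 34.9
```

```bash
python3 plan.py "556.5 108 113 83"
```

```text
t 5.07 now [555.7 106.3 113.1] yaw 50.0 F [-4.8 -3.8  2.7] g 0.124 34.922254668781534 j [-0.59  0.23  0.4   1.81 -0.1   1.12  0.72]
{'tx': np.float64(0.4), 'ty': np.float64(1.8), 'tz': np.float64(0.1)} w [-0.004 -0.003 -0.575]
```

Call:
{"name": "jog_arm", "arguments": {"increments": [{"tx": 0, "ty": 0, "tz": 0, "wx": 0, "wy": 0, "wz": -0.11, "gripper": 0}, {"tx": 0, "ty": 0, "tz": 0, "wx": 0, "wy": 0, "wz": -0.22, "gripper": 0}, {"tx": 0, "ty": 0, "tz": 0, "wx": 0, "wy": 0, "wz": -0.33, "gripper": 0}, {"tx": 0, "ty": 0, "tz": 0, "wx": 0, "wy": 0, "wz": -0.45, "gripper": 0}, {"tx": 0, "ty": 0, "tz": 0, "wx": 0, "wy": 0, "wz": -0.57, "gripper": 0}]}}

```text
time: 5.48
position: [0.5559, 0.107, 0.1131]
tool_rot: [-0.191, -3.133, 0.003]
ft_force: [-3.0, -2.4, 1.1]
grip_width: 0.125
grip_force: 34.9
```

```bash
python3 plan.py "556.5 108 113 83"
```

```text
t 5.48 now [555.9 107.  113.1] yaw 83.0 F [-3.  -2.4  1.1] g 0.125 34.90723958238959 j [-0.53  0.23  0.33  1.81 -0.08  1.12  1.28]
{'tx': np.float64(-0.4), 'ty': np.float64(1.1), 'tz': np.float64(0.1)} w [-0.002 -0.003  0.001]
```

Call:
{"name": "jog_arm", "arguments": {"increments": [{"tx": 0, "ty": 0, "tz": 0, "wx": 0, "wy": 0, "wz": 0, "gripper": 1}, {"tx": 0, "ty": 0, "tz": 0, "wx": 0, "wy": 0, "wz": 0, "gripper": 1}, {"tx": 0, "ty": 0, "tz": 0, "wx": 0, "wy": 0, "wz": 0, "gripper": 1}, {"tx": 0, "ty": 0, "tz": -20, "wx": 0, "wy": 0, "wz": 0, "gripper": 1}, {"tx": 0, "ty": 0, "tz": -55, "wx": 0, "wy": 0, "wz": 0, "gripper": 1}]}}

```text
time: 5.9
position: [0.5545, 0.1078, 0.1652]
tool_rot: [-0.202, -3.128, 0.005]
ft_force: [0.8, 0.4, 1.1]
grip_width: 0.417
grip_force: 0.0
```

```bash
python3 plan.py "545.5 -127 168 47"
```

```text
t 5.9 now [554.5 107.8 165.2] yaw 82.6 F [0.8 0.4 1.1] g 0.417 0.0 j [-0.54  0.18  0.33  1.75 -0.06  1.23  1.26]
{'tx': np.float64(-21.3), 'ty': np.float64(-234.0), 'tz': np.float64(-2.2)} w [-0.006 -0.006  0.622]
```

Call:
{"name": "jog_arm", "arguments": {"increments": [{"tx": -4, "ty": -35, "tz": -3, "wx": 0, "wy": 0, "wz": 0.12, "gripper": 1}, {"tx": -8, "ty": -75, "tz": -3, "wx": 0, "wy": 0, "wz": 0.24, "gripper": 1}, {"tx": -11, "ty": -115, "tz": -3, "wx": 0, "wy": 0, "wz": 0.36, "gripper": 1}, {"tx": -14, "ty": -155, "tz": -3, "wx": 0, "wy": 0, "wz": 0.48, "gripper": 1}, {"tx": -18, "ty": -190, "tz": -3, "wx": 0, "wy": 0, "wz": 0.6, "gripper": 1}]}}

```text
time: 6.32
position: [0.5509, -0.0852, 0.1721]
tool_rot: [1.129, 2.93, 0.0]
ft_force: [0.2, -0.4, 0.7]
grip_width: 0.795
grip_force: 0.0
```

```bash
python3 plan.py "545.5 -127 168 47" "545.5 -127 113 47"
```

```text
t 6.32 now [550.9 -85.2 172.1] yaw 47.8 F [ 0.2 -0.4  0.7] g 0.795 0.0 j [-0.36  0.16  0.52  1.77 -0.09  1.23  1.02]
{'tx': np.float64(-24.1), 'ty': np.float64(-34.6), 'tz': np.float64(4.1)} w [0.001 0.001 0.015]
{'tx': np.float64(0.0), 'ty': np.float64(0.0), 'tz': np.float64(55.0)} w [0. 0. 0.]
```

Call:
{"name": "jog_arm", "arguments": {"increments": [{"tx": -18, "ty": -26, "tz": 4, "wx": 0, "wy": 0, "wz": 0, "gripper": 1}, {"tx": -24, "ty": -35, "tz": 4, "wx": 0, "wy": 0, "wz": 0, "gripper": 1}, {"tx": -24, "ty": -35, "tz": 22, "wx": 0, "wy": 0, "wz": 0, "gripper": 1}, {"tx": -24, "ty": -35, "tz": 45, "wx": 0, "wy": 0, "wz": 0, "gripper": 1}, {"tx": -24, "ty": -35, "tz": 58, "wx": 0, "wy": 0, "wz": 0, "gripper": 0.5}]}}

```text
time: 6.73
position: [0.5453, -0.124, 0.1119]
tool_rot: [-1.119, -2.934, -0.001]
ft_force: [-0.4, 0.2, 0.6]
grip_width: 0.972
grip_force: 0.0
```

Call:
{"name": "jog_arm", "arguments": {"increments": [{"tx": 0, "ty": 0, "tz": 0, "wx": 0, "wy": 0, "wz": 0, "gripper": 0.3}, {"tx": 0, "ty": 0, "tz": 0, "wx": 0, "wy": 0, "wz": 0, "gripper": 0.3}, {"tx": 0, "ty": 0, "tz": 0, "wx": 0, "wy": 0, "wz": 0, "gripper": 0.3}, {"tx": 0, "ty": 0, "tz": 0, "wx": 0, "wy": 0, "wz": 0, "gripper": 0.3}, {"tx": 0, "ty": 0, "tz": 0, "wx": 0, "wy": 0, "wz": 0, "gripper": 0.3}]}}

```text
time: 7.15
position: [0.5467, -0.1247, 0.1148]
tool_rot: [1.116, 2.935, 0.001]
ft_force: [0.8, 0.0, 0.8]
grip_width: 0.633
grip_force: 0.0
```

```bash
python3 plan.py "545.5 -127 113 47"
```

```text
t 7.15 now [ 546.7 -124.7  114.8] yaw 48.4 F [0.8 0.  0.8] g 0.633 0.0 j [-0.3   0.23  0.54  1.83 -0.13  1.12  1.13]
{'tx': np.float64(-0.7), 'ty': np.float64(-2.5), 'tz': np.float64(1.7)} w [0.002 0.002 0.024]
```

Call:
{"name": "jog_arm", "arguments": {"increments": [{"tx": 0, "ty": -2.5, "tz": 2, "wx": 0, "wy": 0, "wz": 0.02, "gripper": 0}, {"tx": 0, "ty": -2.5, "tz": 2, "wx": 0, "wy": 0, "wz": 0.02, "gripper": 0}, {"tx": 0, "ty": -2.5, "tz": 2, "wx": 0, "wy": 0, "wz": 0.02, "gripper": 0}, {"tx": 0, "ty": -2.5, "tz": 2, "wx": 0, "wy": 0, "wz": 0.02, "gripper": 0}, {"tx": 0, "ty": -2.5, "tz": 2, "wx": 0, "wy": 0, "wz": 0.02, "gripper": 0}]}}

```text
time: 7.57
position: [0.5441, -0.1266, 0.1116]
tool_rot: [1.146, 2.925, 0.0]
ft_force: [0.6, -0.5, 0.5]
grip_width: 0.251
grip_force: 0.0
```

Call:
{"name": "jog_arm", "arguments": {"increments": [{"tx": 0, "ty": 0, "tz": 0, "wx": 0, "wy": 0, "wz": 0, "gripper": 0}, {"tx": 0, "ty": 0, "tz": 0, "wx": 0, "wy": 0, "wz": 0, "gripper": 0}, {"tx": 0, "ty": 0, "tz": 0, "wx": 0, "wy": 0, "wz": 0, "gripper": 0}, {"tx": 0, "ty": 0, "tz": 0, "wx": 0, "wy": 0, "wz": 0, "gripper": 0}, {"tx": 0, "ty": 0, "tz": 0, "wx": 0, "wy": 0, "wz": 0, "gripper": 0}]}}

```text
time: 7.98
position: [0.5429, -0.1279, 0.1115]
tool_rot: [-1.147, -2.923, 0.003]
ft_force: [-4.8, -2.8, 3.3]
grip_width: 0.124
grip_force: 34.9
```

```bash
python3 plan.py "545.5 -127 113 83"
```

```text
t 7.98 now [ 542.9 -127.9  111.5] yaw 47.1 F [-4.8 -2.8  3.3] g 0.124 34.93944210000336 j [-0.3   0.23  0.55  1.84 -0.13  1.12  1.12]
{'tx': np.float64(-1.3), 'ty': np.float64(2.4), 'tz': np.float64(-1.5)} w [-0.002 -0.002 -0.626]
```

Call:
{"name": "jog_arm", "arguments": {"increments": [{"tx": 0, "ty": 0, "tz": -0.5, "wx": 0, "wy": 0, "wz": -0.12, "gripper": 0}, {"tx": 0, "ty": 0, "tz": -1, "wx": 0, "wy": 0, "wz": -0.24, "gripper": 0}, {"tx": 0, "ty": 0, "tz": -1, "wx": 0, "wy": 0, "wz": -0.36, "gripper": 0}, {"tx": 0, "ty": 0, "tz": -1, "wx": 0, "wy": 0, "wz": -0.48, "gripper": 0}, {"tx": 0, "ty": 0, "tz": -1, "wx": 0, "wy": 0, "wz": -0.6, "gripper": 0}]}}

```text
time: 8.4
position: [0.5434, -0.1268, 0.1116]
tool_rot: [-0.222, -3.132, 0.0]
ft_force: [-1.0, -1.1, -3.3]
grip_width: 0.124
grip_force: 34.9
```

```bash
python3 plan.py "545.5 -127 113 83"
```

```text
t 8.4 now [ 543.4 -126.8  111.6] yaw 81.9 F [-1.  -1.1 -3.3] g 0.124 34.940906167030334 j [-0.24  0.22  0.47  1.83 -0.11  1.11  1.7 ]
{'tx': np.float64(-2.1), 'ty': np.float64(0.1), 'tz': np.float64(-1.5)} w [-0.    -0.001 -0.019]
```

Call:
{"name": "jog_arm", "arguments": {"increments": [{"tx": 0, "ty": 0, "tz": 0, "wx": 0, "wy": 0, "wz": 0, "gripper": 1}, {"tx": 0, "ty": 0, "tz": 0, "wx": 0, "wy": 0, "wz": 0, "gripper": 1}, {"tx": 0, "ty": 0, "tz": 0, "wx": 0, "wy": 0, "wz": 0, "gripper": 1}, {"tx": 0, "ty": 0, "tz": -25, "wx": 0, "wy": 0, "wz": 0, "gripper": 1}, {"tx": 0, "ty": 0, "tz": -65, "wx": 0, "wy": 0, "wz": 0, "gripper": 1}]}}

```text
time: 8.82
position: [0.5414, -0.1254, 0.1744]
tool_rot: [-0.233, -3.125, -0.0]
ft_force: [0.6, 0.1, -0.2]
grip_width: 0.417
grip_force: 0.0
```

```bash
python3 plan.py "517 467.6 210 82"
```

```text
t 8.82 now [ 541.4 -125.4  174.4] yaw 81.5 F [ 0.6  0.1 -0.2] g 0.417 0.0 j [-0.25  0.16  0.48  1.76 -0.08  1.24  1.67]
{'tx': np.float64(112.3), 'ty': np.float64(582.9), 'tz': np.float64(-34.9)} w [-0.    -0.008 -0.009]
```

Call:
{"name": "jog_arm", "arguments": {"increments": [{"tx": 7, "ty": 36, "tz": -20, "wx": 0, "wy": 0, "wz": 0, "gripper": 1}, {"tx": 14, "ty": 74, "tz": -35, "wx": 0, "wy": 0, "wz": 0, "gripper": 1}, {"tx": 22, "ty": 113, "tz": -35, "wx": 0, "wy": 0, "wz": 0, "gripper": 1}, {"tx": 30, "ty": 153, "tz": -35, "wx": 0, "wy": 0, "wz": 0, "gripper": 1}, {"tx": 37, "ty": 193, "tz": -35, "wx": 0, "wy": 0, "wz": 0, "gripper": 1}]}}

```text
time: 9.23
position: [0.5358, 0.0721, 0.2137]
tool_rot: [0.234, 3.131, 0.003]
ft_force: [0.8, 0.1, -0.1]
grip_width: 0.8
grip_force: 0.0
```

Call:
{"name": "jog_arm", "arguments": {"increments": [{"tx": 7, "ty": 40, "tz": 0, "wx": 0, "wy": 0, "wz": 0, "gripper": 1}, {"tx": 15, "ty": 80, "tz": 0, "wx": 0, "wy": 0, "wz": 0, "gripper": 1}, {"tx": 22, "ty": 120, "tz": 0, "wx": 0, "wy": 0, "wz": 0, "gripper": 1}, {"tx": 30, "ty": 160, "tz": 0, "wx": 0, "wy": 0, "wz": 0, "gripper": 1}, {"tx": 38, "ty": 200, "tz": 0, "wx": 0, "wy": 0, "wz": 0, "gripper": 1}]}}

```text
time: 9.65
position: [0.5271, 0.2758, 0.2131]
tool_rot: [0.233, 3.132, 0.002]
ft_force: [0.7, -1.3, -0.1]
grip_width: 0.994
grip_force: 0.0
```

```bash
python3 plan.py "517 467.6 200 93.6"  "517 467.6 30 93.6"
```

```text
t 9.65 now [527.1 275.8 213.1] yaw 81.5 F [ 0.7 -1.3 -0.1] g 0.994 0.0 j [-0.68  0.21  0.18  1.62 -0.04  1.32  0.93]
{'tx': np.float64(38.4), 'ty': np.float64(188.2), 'tz': np.float64(13.4)} w [ 0.001  0.001 -0.212]
{'tx': np.float64(0.0), 'ty': np.float64(0.0), 'tz': np.float64(170.0)} w [0. 0. 0.]
```

Call:
{"name": "jog_arm", "arguments": {"increments": [{"tx": 8, "ty": 39, "tz": 0, "wx": 0, "wy": 0, "wz": -0.04, "gripper": 1}, {"tx": 16, "ty": 78, "tz": 0, "wx": 0, "wy": 0, "wz": -0.08, "gripper": 1}, {"tx": 24, "ty": 117, "tz": 0, "wx": 0, "wy": 0, "wz": -0.12, "gripper": 1}, {"tx": 32, "ty": 155, "tz": 0, "wx": 0, "wy": 0, "wz": -0.17, "gripper": 1}, {"tx": 38, "ty": 188, "tz": 3, "wx": 0, "wy": 0, "wz": -0.21, "gripper": 1}]}}

```text
time: 10.07
position: [0.5161, 0.4688, 0.2104]
tool_rot: [-0.103, 3.139, 0.004]
ft_force: [0.9, -0.2, -0.1]
grip_width: 1.002
grip_force: 0.0
```

```bash
python3 plan.py "517 467.6 100 93.6"  "517 467.6 30 93.6"
python3 - <<'E'
from h import *
o=[rect(vision.get_image(c),.139,.42,.70,-.17,.17,1200)[:400] for c in("top","scene")]
cv2.imwrite("pics/e.png",np.hstack(o))
E
```

```text
t 10.07 now [516.1 468.8 210.4] yaw 93.8 F [ 0.9 -0.2 -0.1] g 1.002 0.0 j [-0.83  0.42  0.08  1.34 -0.03  1.38  0.88]
{'tx': np.float64(-0.7), 'ty': np.float64(-1.6), 'tz': np.float64(110.4)} w [0.003 0.001 0.003]
{'tx': np.float64(0.0), 'ty': np.float64(0.0), 'tz': np.float64(70.0)} w [0. 0. 0.]
```

View pics/e.png

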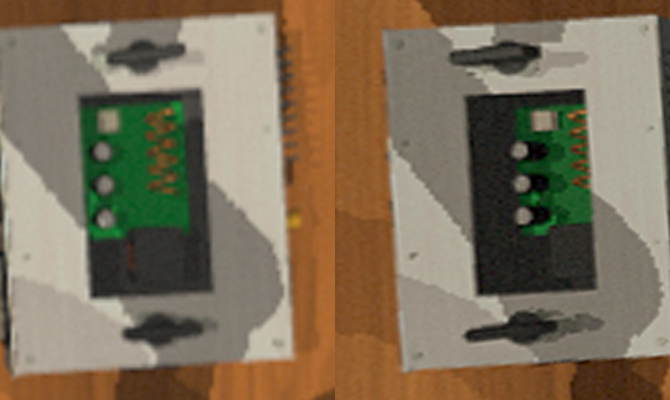

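Both wings now lie along the deck's x (right latch at (146,53), left at (163,330) in the left crop), so the pawls are clear. Going down to the cover's handle.

Call:
{"name": "jog_arm", "arguments": {"increments": [{"tx": 0, "ty": -1, "tz": 35, "wx": 0, "wy": 0, "wz": 0, "gripper": 1}, {"tx": 0, "ty": -1, "tz": 75, "wx": 0, "wy": 0, "wz": 0, "gripper": 1}, {"tx": 0, "ty": -1, "tz": 115, "wx": 0, "wy": 0, "wz": 0, "gripper": 1}, {"tx": 0, "ty": -1, "tz": 145, "wx": 0, "wy": 0, "wz": 0, "gripper": 0.5}, {"tx": 0, "ty": -1, "tz": 160, "wx": 0, "wy": 0, "wz": 0, "gripper": 0.5}]}}

```text
time: 10.58
position: [0.5152, 0.4611, 0.0444]
tool_rot: [0.095, -3.135, 0.008]
ft_force: [-0.3, -0.7, -1.0]
grip_width: 0.919
grip_force: 0.0
```

Call:
{"name": "jog_arm", "arguments": {"increments": [{"tx": 0, "ty": 0, "tz": 10, "wx": 0, "wy": 0, "wz": 0, "gripper": 0.5}, {"tx": 0, "ty": 0, "tz": 19, "wx": 0, "wy": 0, "wz": 0, "gripper": 0.5}, {"tx": 0, "ty": 0, "tz": 19, "wx": 0, "wy": 0, "wz": 0, "gripper": 0.4}, {"tx": 0, "ty": 0, "tz": 19, "wx": 0, "wy": 0, "wz": 0, "gripper": 0.4}, {"tx": 0, "ty": 0, "tz": 19, "wx": 0, "wy": 0, "wz": 0, "gripper": 0.4}]}}

```text
time: 11.0
position: [0.5184, 0.4645, 0.0325]
tool_rot: [-0.098, 3.138, 0.003]
ft_force: [0.7, 0.3, 0.1]
grip_width: 0.555
grip_force: 0.0
```

```bash
python3 plan.py "517 467.6 30 93.6"
```

```text
t 11.0 now [518.4 464.5  32.5] yaw 93.6 F [0.7 0.3 0.1] g 0.555 0.0 j [-0.82  0.55  0.07  1.52 -0.04  1.06  0.89]
{'tx': np.float64(1.3), 'ty': np.float64(3.2), 'tz': np.float64(2.5)} w [ 0.002  0.002 -0.   ]
```

Call:
{"name": "jog_arm", "arguments": {"increments": [{"tx": 1, "ty": 3, "tz": 2, "wx": 0, "wy": 0, "wz": 0, "gripper": 0}, {"tx": 1, "ty": 3, "tz": 2, "wx": 0, "wy": 0, "wz": 0, "gripper": 0}, {"tx": 1, "ty": 3, "tz": 2, "wx": 0, "wy": 0, "wz": 0, "gripper": 0}, {"tx": 1, "ty": 3, "tz": 2, "wx": 0, "wy": 0, "wz": 0, "gripper": 0}, {"tx": 1, "ty": 3, "tz": 2, "wx": 0, "wy": 0, "wz": 0, "gripper": 0}], "grip_force": 50}}

```text
time: 11.42
position: [0.5163, 0.4668, 0.0289]
tool_rot: [-0.099, 3.14, 0.001]
ft_force: [-0.2, 0.5, 0.4]
grip_width: 0.173
grip_force: 0.6
```

Call:
{"name": "jog_arm", "arguments": {"increments": [{"tx": 0, "ty": 0, "tz": 0, "wx": 0, "wy": 0, "wz": 0, "gripper": 0}, {"tx": 0, "ty": 0, "tz": 0, "wx": 0, "wy": 0, "wz": 0, "gripper": 0}, {"tx": 0, "ty": 0, "tz": 0, "wx": 0, "wy": 0, "wz": 0, "gripper": 0}, {"tx": 0, "ty": 0, "tz": 0, "wx": 0, "wy": 0, "wz": 0, "gripper": 0}, {"tx": 0, "ty": 0, "tz": 0, "wx": 0, "wy": 0, "wz": 0, "gripper": 0}]}}

```text
time: 11.83
position: [0.5162, 0.4671, 0.0288]
tool_rot: [-0.1, 3.14, 0.001]
ft_force: [-0.7, 1.6, -0.2]
grip_width: 0.119
grip_force: 49.9
```

```bash
python3 plan.py "517 467.6 230 93.6"
```

```text
t 11.83 now [516.2 467.1  28.8] yaw 93.6 F [-0.7  1.6 -0.2] g 0.119 49.91697957739234 j [-0.82  0.56  0.07  1.52 -0.04  1.06  0.89]
{'tx': np.float64(-0.9), 'ty': np.float64(0.6), 'tz': np.float64(-201.2)} w [0.001 0.    0.001]
```

Call:
{"name": "jog_arm", "arguments": {"increments": [{"tx": 0, "ty": 0, "tz": -5, "wx": 0, "wy": 0, "wz": 0, "gripper": 0}, {"tx": 0, "ty": 0, "tz": -15, "wx": 0, "wy": 0, "wz": 0, "gripper": 0}, {"tx": 0, "ty": 0, "tz": -35, "wx": 0, "wy": 0, "wz": 0, "gripper": 0}, {"tx": 0, "ty": 0, "tz": -60, "wx": 0, "wy": 0, "wz": 0, "gripper": 0}, {"tx": 0, "ty": 0, "tz": -90, "wx": 0, "wy": 0, "wz": 0, "gripper": 0}]}}

```text
time: 12.25
position: [0.5152, 0.4648, 0.1178]
tool_rot: [0.098, -3.137, 0.006]
ft_force: [-0.0, -0.4, -2.8]
grip_width: 0.123
grip_force: 49.9
```

Call:
{"name": "jog_arm", "arguments": {"increments": [{"tx": 0, "ty": 0, "tz": -30, "wx": 0, "wy": 0, "wz": 0, "gripper": 0}, {"tx": 0, "ty": 0, "tz": -60, "wx": 0, "wy": 0, "wz": 0, "gripper": 0}, {"tx": 0, "ty": 0, "tz": -85, "wx": 0, "wy": 0, "wz": 0, "gripper": 0}, {"tx": 0, "ty": 0, "tz": -105, "wx": 0, "wy": 0, "wz": 0, "gripper": 0}, {"tx": 0, "ty": 0, "tz": -112, "wx": 0, "wy": 0, "wz": 0, "gripper": 0}]}}

```text
time: 12.67
position: [0.5174, 0.467, 0.2354]
tool_rot: [-0.098, 3.136, 0.005]
ft_force: [-0.5, 0.9, -1.6]
grip_width: 0.123
grip_force: 49.9
```

```bash
python3 plan.py "550.5 -9.5 230 93.6"
python3 - <<'E'
from h import *
im=vision.get_image("scene"); u,v=map(int,pix(im,(.517,.467,.24))); print(u,v)
cv2.imwrite("pics/f.png",cv2.resize(im["color"][v-60:v+80,max(u-100,0):u+80],None,fx=3,fy=3))
E
```

```text
t 12.67 now [517.4 467.  235.4] yaw 93.6 F [-0.5  0.9 -1.6] g 0.123 49.87954784184694 j [-0.83  0.41  0.08  1.31 -0.03  1.42  0.88]
{'tx': np.float64(-3.1), 'ty': np.float64(-477.6), 'tz': np.float64(3.8)} w [ 0.003  0.005 -0.   ]
491 150
```

View pics/f.png

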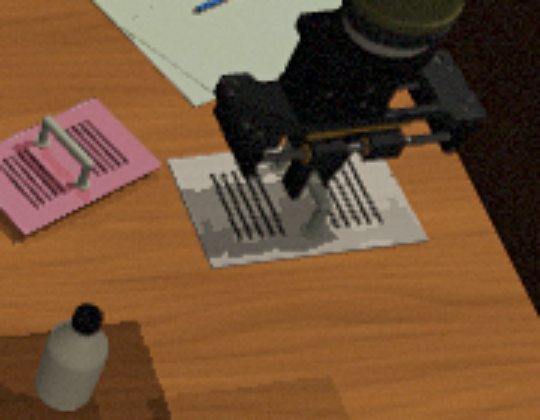

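Call:
{"name": "jog_arm", "arguments": {"increments": [{"tx": 0, "ty": -10, "tz": 0, "wx": 0, "wy": 0, "wz": 0, "gripper": 0}, {"tx": 0, "ty": -30, "tz": 0, "wx": 0, "wy": 0, "wz": 0, "gripper": 0}, {"tx": 0, "ty": -60, "tz": 0, "wx": 0, "wy": 0, "wz": 0, "gripper": 0}, {"tx": 0, "ty": -95, "tz": 0, "wx": 0, "wy": 0, "wz": 0, "gripper": 0}, {"tx": -1, "ty": -130, "tz": 0, "wx": 0, "wy": 0, "wz": 0, "gripper": 0}]}}

```text
time: 13.13
position: [0.5238, 0.3342, 0.2275]
tool_rot: [0.101, -3.136, 0.005]
ft_force: [1.0, -0.3, -1.7]
grip_width: 0.121
grip_force: 49.9
```

Call:
{"name": "jog_arm", "arguments": {"increments": [{"tx": 0, "ty": -36, "tz": 0, "wx": 0, "wy": 0, "wz": 0, "gripper": 0}, {"tx": 0, "ty": -72, "tz": 0, "wx": 0, "wy": 0, "wz": 0, "gripper": 0}, {"tx": 0, "ty": -108, "tz": 0, "wx": 0, "wy": 0, "wz": 0, "gripper": 0}, {"tx": 0, "ty": -144, "tz": 0, "wx": 0, "wy": 0, "wz": 0, "gripper": 0}, {"tx": -1, "ty": -180, "tz": 0, "wx": 0, "wy": 0, "wz": 0, "gripper": 0}]}}

```text
time: 13.55
position: [0.5358, 0.1541, 0.2281]
tool_rot: [0.098, -3.136, 0.002]
ft_force: [1.1, -0.0, -2.8]
grip_width: 0.115
grip_force: 49.9
```

Call:
{"name": "jog_arm", "arguments": {"increments": [{"tx": 0, "ty": -36, "tz": 0, "wx": 0, "wy": 0, "wz": 0.03, "gripper": 0}, {"tx": 0, "ty": -72, "tz": 0, "wx": 0, "wy": 0, "wz": 0.06, "gripper": 0}, {"tx": 0, "ty": -105, "tz": 0, "wx": 0, "wy": 0, "wz": 0.09, "gripper": 0}, {"tx": 0, "ty": -130, "tz": 0, "wx": 0, "wy": 0, "wz": 0.11, "gripper": 0}, {"tx": -1, "ty": -150, "tz": 0, "wx": 0, "wy": 0, "wz": 0.11, "gripper": 0}]}}

```text
time: 13.97
position: [0.546, 0.0033, 0.2282]
tool_rot: [-0.081, -3.136, 0.002]
ft_force: [0.5, 1.1, -3.1]
grip_width: 0.121
grip_force: 49.9
```

```bash
python3 plan.py "550.5 -9.5 180 87.2" "550.5 -9.5 107 87.2"
```

```text
t 13.97 now [546.    3.3 228.2] yaw 87.0 F [ 0.5  1.1 -3.1] g 0.121 49.880213253200054 j [-0.38  0.1   0.35  1.71 -0.03  1.34  1.49]
{'tx': np.float64(-5.3), 'ty': np.float64(-12.5), 'tz': np.float64(48.2)} w [-0.002 -0.004 -0.003]
{'tx': np.float64(0.0), 'ty': np.float64(0.0), 'tz': np.float64(73.0)} w [0. 0. 0.]
```

Call:
{"name": "jog_arm", "arguments": {"increments": [{"tx": -3, "ty": -8, "tz": 10, "wx": 0, "wy": 0, "wz": 0, "gripper": 0}, {"tx": -5, "ty": -12.5, "tz": 30, "wx": 0, "wy": 0, "wz": 0, "gripper": 0}, {"tx": -5, "ty": -12.5, "tz": 55, "wx": 0, "wy": 0, "wz": 0, "gripper": 0}, {"tx": -5, "ty": -12.5, "tz": 72, "wx": 0, "wy": 0, "wz": 0, "gripper": 0}, {"tx": -5, "ty": -12.5, "tz": 78, "wx": 0, "wy": 0, "wz": 0, "gripper": 0}]}}

```text
time: 14.38
position: [0.5489, -0.0045, 0.1471]
tool_rot: [-0.072, -3.132, 0.001]
ft_force: [-1.2, 0.7, -3.0]
grip_width: 0.123
grip_force: 49.9
```

Call:
{"name": "jog_arm", "arguments": {"increments": [{"tx": 0, "ty": 0, "tz": 5, "wx": 0, "wy": 0, "wz": 0, "gripper": 0}, {"tx": 0, "ty": 0, "tz": 10, "wx": 0, "wy": 0, "wz": 0, "gripper": 0}, {"tx": 0, "ty": 0, "tz": 15, "wx": 0, "wy": 0, "wz": 0, "gripper": 0}, {"tx": 0, "ty": 0, "tz": 20, "wx": 0, "wy": 0, "wz": 0, "gripper": 0}, {"tx": 0, "ty": 0, "tz": 20, "wx": 0, "wy": 0, "wz": 0, "gripper": 0}]}}

```text
time: 14.8
position: [0.5524, -0.0048, 0.132]
tool_rot: [-0.073, -3.14, -0.0]
ft_force: [-0.1, 0.5, -2.3]
grip_width: 0.122
grip_force: 49.9
```

```bash
python3 plan.py "550.5 -9.5 122 87.2" "550.5 -9.5 107 87.2"
python3 - <<'E'
from h import *
o=[]
for c in("top","scene"):
    im=vision.get_image(c); u,v=map(int,pix(im,(.55,-.009,.1))); o.append(cv2.resize(im["color"][v-60:v+60,u-65:u+65],None,fx=3,fy=3,interpolation=cv2.INTER_CUBIC))
cv2.imwrite("pics/g.png",np.hstack(o))
E
```

```text
t 14.8 now [552.4  -4.8 132. ] yaw 87.3 F [-0.1  0.5 -2.3] g 0.122 49.87974140793085 j [-0.36  0.18  0.36  1.82 -0.07  1.15  1.54]
{'tx': np.float64(1.7), 'ty': np.float64(-4.7), 'tz': np.float64(10.0)} w [-0.    -0.001  0.002]
{'tx': np.float64(0.0), 'ty': np.float64(0.0), 'tz': np.float64(15.0)} w [0. 0. 0.]
```

View pics/g.png

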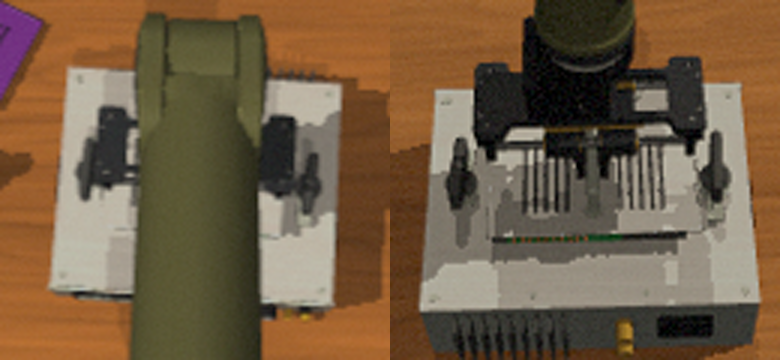

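The cover hangs level just above the opening between the open wings: the gap shows at (590,238) and the wings at (460,175) and (716,170). The TCP is 5 mm off in y, so I correct that first.

Call:
{"name": "jog_arm", "arguments": {"increments": [{"tx": 1.5, "ty": -4.5, "tz": 0, "wx": 0, "wy": 0, "wz": 0, "gripper": 0}, {"tx": 1.5, "ty": -4.5, "tz": 3, "wx": 0, "wy": 0, "wz": 0, "gripper": 0}, {"tx": 1.5, "ty": -4.5, "tz": 6, "wx": 0, "wy": 0, "wz": 0, "gripper": 0}, {"tx": 1.5, "ty": -4.5, "tz": 8, "wx": 0, "wy": 0, "wz": 0, "gripper": 0}, {"tx": 1.5, "ty": -4.5, "tz": 8, "wx": 0, "wy": 0, "wz": 0, "gripper": 0}]}}

```text
time: 15.32
position: [0.5505, -0.0094, 0.1239]
tool_rot: [-0.074, -3.14, -0.0]
ft_force: [-0.3, -0.2, -3.1]
grip_width: 0.119
grip_force: 49.9
```

```bash
python3 plan.py "550.5 -9.5 106.5 87.2"
python3 - <<'E'
from h import *
# compare plate edges (x-y) with opening from scene view: plate top height = TCP+19-34 mm
s=ctrl.get_state(); z=s["position"][2]+.0192-.034
im=vision.get_image("scene"); r=rect(im,z,.42,.70,-.17,.17,2000); cv2.imwrite("pics/h.png",r)
E
```

```text
t 15.32 now [550.5  -9.4 123.9] yaw 87.3 F [-0.3 -0.2 -3.1] g 0.119 49.879533145576715 j [-0.35  0.19  0.36  1.84 -0.07  1.13  1.55]
{'tx': np.float64(0.0), 'ty': np.float64(-0.1), 'tz': np.float64(17.4)} w [ 0.    -0.001  0.002]
```

View pics/h.png

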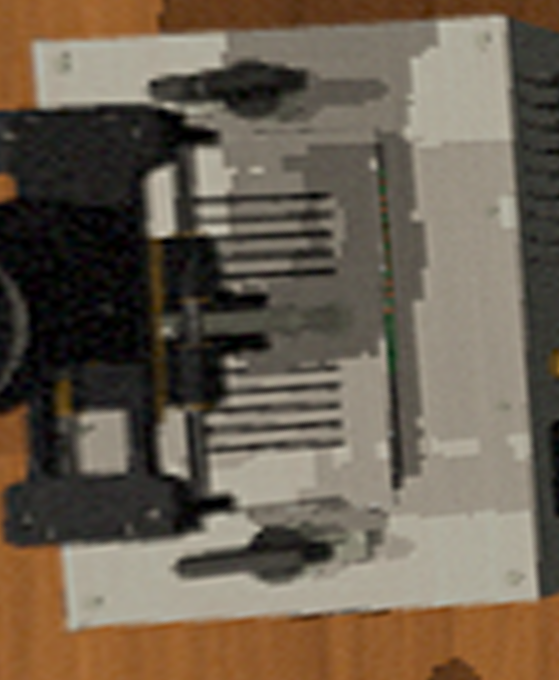

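The plate's far edge at column ~385 is where it should be (x ≈ 0.611) and parallel to the deck. Lowering slowly.

Call:
{"name": "jog_arm", "arguments": {"increments": [{"tx": 0, "ty": 0, "tz": 3, "wx": 0, "wy": 0, "wz": 0, "gripper": 0}, {"tx": 0, "ty": 0, "tz": 6, "wx": 0, "wy": 0, "wz": 0, "gripper": 0}, {"tx": 0, "ty": 0, "tz": 9, "wx": 0, "wy": 0, "wz": 0, "gripper": 0}, {"tx": 0, "ty": 0, "tz": 11, "wx": 0, "wy": 0, "wz": 0, "gripper": 0}, {"tx": 0, "ty": 0, "tz": 12, "wx": 0, "wy": 0, "wz": 0, "gripper": 0}]}}

```text
time: 15.78
position: [0.5507, -0.0094, 0.112]
tool_rot: [-0.073, -3.14, 0.0]
ft_force: [-0.1, -0.3, -3.2]
grip_width: 0.123
grip_force: 49.9
```

```bash
python3 plan.py "550.5 -9.5 106.5 87.2"
```

```text
t 15.78 now [550.7  -9.4 112. ] yaw 87.3 F [-0.1 -0.3 -3.2] g 0.123 49.879225082695484 j [-0.35  0.2   0.36  1.85 -0.08  1.11  1.56]
{'tx': np.float64(0.1), 'ty': np.float64(-0.1), 'tz': np.float64(5.5)} w [-0.    -0.001  0.002]
```

No contact yet, so the rim is already inside. On down to the deck.

Call:
{"name": "jog_arm", "arguments": {"increments": [{"tx": 0, "ty": 0, "tz": 1.5, "wx": 0, "wy": 0, "wz": 0, "gripper": 0}, {"tx": 0, "ty": 0, "tz": 3, "wx": 0, "wy": 0, "wz": 0, "gripper": 0}, {"tx": 0, "ty": 0, "tz": 4.5, "wx": 0, "wy": 0, "wz": 0, "gripper": 0}, {"tx": 0, "ty": 0, "tz": 5.5, "wx": 0, "wy": 0, "wz": 0, "gripper": 0}, {"tx": 0, "ty": 0, "tz": 6, "wx": 0, "wy": 0, "wz": 0, "gripper": 0}]}}

```text
time: 16.2
position: [0.5509, -0.0094, 0.1069]
tool_rot: [-0.073, -3.141, -0.0]
ft_force: [-1.8, 0.3, 2.3]
grip_width: 0.121
grip_force: 49.9
```

```bash
python3 plan.py "550.5 -9.5 106.5 87.2"
```

```text
t 16.2 now [550.9  -9.4 106.9] yaw 87.3 F [-1.8  0.3  2.3] g 0.121 49.929989129304886 j [-0.35  0.2   0.36  1.85 -0.08  1.1   1.56]
{'tx': np.float64(0.4), 'ty': np.float64(-0.1), 'tz': np.float64(0.4)} w [ 0.    -0.     0.002]
```

Call:
{"name": "jog_arm", "arguments": {"increments": [{"tx": 0, "ty": 0, "tz": 0, "wx": 0, "wy": 0, "wz": 0, "gripper": 1}, {"tx": 0, "ty": 0, "tz": 0, "wx": 0, "wy": 0, "wz": 0, "gripper": 1}, {"tx": 0, "ty": 0, "tz": 0, "wx": 0, "wy": 0, "wz": 0, "gripper": 1}, {"tx": 0, "ty": 0, "tz": 0, "wx": 0, "wy": 0, "wz": 0, "gripper": 1}, {"tx": 0, "ty": 0, "tz": -15, "wx": 0, "wy": 0, "wz": 0, "gripper": 1}]}}

```text
time: 16.62
position: [0.5491, -0.0094, 0.1193]
tool_rot: [-0.073, -3.136, 0.001]
ft_force: [-0.7, 0.2, -0.1]
grip_width: 0.412
grip_force: 0.0
```

Call:
{"name": "jog_arm", "arguments": {"increments": [{"tx": 0, "ty": 0, "tz": -20, "wx": 0, "wy": 0, "wz": 0, "gripper": 1}, {"tx": 0, "ty": 0, "tz": -45, "wx": 0, "wy": 0, "wz": 0, "gripper": 1}, {"tx": 0, "ty": 0, "tz": -50, "wx": 0, "wy": 0, "wz": 0, "gripper": 1}, {"tx": 0, "ty": 0, "tz": -50, "wx": 0, "wy": 0, "wz": 0, "gripper": 1}, {"tx": 0, "ty": 0, "tz": -50, "wx": 0, "wy": 0, "wz": 0, "gripper": 1}]}}

```text
time: 17.03
position: [0.5509, -0.0093, 0.1712]
tool_rot: [0.073, 3.141, 0.0]
ft_force: [-0.6, 0.3, -0.8]
grip_width: 0.791
grip_force: 0.0
```

```bash
python3 plan.py "556 107 170 83" "556 107 113 83"
```

```text
t 17.03 now [550.9  -9.3 171.2] yaw 87.3 F [-0.6  0.3 -0.8] g 0.791 0.0 j [-0.36  0.14  0.36  1.78 -0.05  1.23  1.54]
{'tx': np.float64(0.3), 'ty': np.float64(116.4), 'tz': np.float64(1.3)} w [0.    0.    0.075]
{'tx': np.float64(0.0), 'ty': np.float64(0.0), 'tz': np.float64(57.0)} w [0. 0. 0.]
```

Call:
{"name": "jog_arm", "arguments": {"increments": [{"tx": 0, "ty": 25, "tz": 0, "wx": 0, "wy": 0, "wz": 0.02, "gripper": 0.8}, {"tx": 0, "ty": 60, "tz": 0, "wx": 0, "wy": 0, "wz": 0.05, "gripper": 0.8}, {"tx": 0, "ty": 95, "tz": 0, "wx": 0, "wy": 0, "wz": 0.07, "gripper": 0.8}, {"tx": 0, "ty": 116, "tz": 0, "wx": 0, "wy": 0, "wz": 0.07, "gripper": 0.8}, {"tx": 0, "ty": 116, "tz": 1, "wx": 0, "wy": 0, "wz": 0.07, "gripper": 0.6}]}}

```text
time: 17.45
position: [0.5548, 0.1135, 0.1685]
tool_rot: [-0.169, -3.134, -0.003]
ft_force: [-0.2, 0.8, -0.2]
grip_width: 0.774
grip_force: 0.0
```

Call:
{"name": "jog_arm", "arguments": {"increments": [{"tx": 0, "ty": 0, "tz": 15, "wx": 0, "wy": 0, "wz": 0, "gripper": 0.6}, {"tx": 0, "ty": 0, "tz": 35, "wx": 0, "wy": 0, "wz": 0, "gripper": 0.6}, {"tx": 0, "ty": 0, "tz": 50, "wx": 0, "wy": 0, "wz": 0, "gripper": 0.5}, {"tx": 0, "ty": 0, "tz": 57, "wx": 0, "wy": 0, "wz": 0, "gripper": 0.4}, {"tx": 0, "ty": 0, "tz": 57, "wx": 0, "wy": 0, "wz": 0, "gripper": 0.3}]}}

```text
time: 17.87
position: [0.5543, 0.1053, 0.1105]
tool_rot: [-0.184, -3.131, 0.004]
ft_force: [-0.2, 0.3, 0.4]
grip_width: 0.458
grip_force: 0.0
```

```bash
python3 plan.py "556 107 113 83"
```

```text
t 17.87 now [554.3 105.3 110.5] yaw 83.3 F [-0.2  0.3  0.4] g 0.458 0.0 j [-0.48  0.23  0.28  1.81 -0.07  1.12  1.28]
{'tx': np.float64(-1.5), 'ty': np.float64(1.9), 'tz': np.float64(-2.5)} w [-0.003 -0.005  0.005]
```

Call:
{"name": "jog_arm", "arguments": {"increments": [{"tx": 0, "ty": 0, "tz": 0, "wx": 0, "wy": 0, "wz": 0, "gripper": 0}, {"tx": 0, "ty": 0, "tz": 0, "wx": 0, "wy": 0, "wz": 0, "gripper": 0}, {"tx": 0, "ty": 0, "tz": 0, "wx": 0, "wy": 0, "wz": 0, "gripper": 0}, {"tx": 0, "ty": 0, "tz": 0, "wx": 0, "wy": 0, "wz": 0, "gripper": 0}, {"tx": 0, "ty": 0, "tz": 0, "wx": 0, "wy": 0, "wz": 0, "gripper": 0}], "grip_force": 35}}

```text
time: 18.28
position: [0.557, 0.1068, 0.1145]
tool_rot: [0.183, 3.134, 0.002]
ft_force: [1.1, 0.8, 0.6]
grip_width: 0.123
grip_force: 35.0
```

```bash
python3 plan.py "556 107 113 -2.7"
```

```text
t 18.28 now [557.  106.8 114.5] yaw 83.3 F [1.1 0.8 0.6] g 0.123 34.95296183042228 j [-0.48  0.22  0.28  1.81 -0.07  1.12  1.27]
{'tx': np.float64(1.1), 'ty': np.float64(0.0), 'tz': np.float64(1.5)} w [2.000e-03 1.000e-03 1.501e+00]
```

Call:
{"name": "jog_arm", "arguments": {"increments": [{"tx": 0, "ty": 0, "tz": 0, "wx": 0, "wy": 0, "wz": 0.1, "gripper": 0}, {"tx": 0, "ty": 0, "tz": 0, "wx": 0, "wy": 0, "wz": 0.2, "gripper": 0}, {"tx": 0, "ty": 0, "tz": 0, "wx": 0, "wy": 0, "wz": 0.3, "gripper": 0}, {"tx": 0, "ty": 0, "tz": 0, "wx": 0, "wy": 0, "wz": 0.4, "gripper": 0}, {"tx": 0, "ty": 0, "tz": 0, "wx": 0, "wy": 0, "wz": 0.5, "gripper": 0}]}}

```text
time: 18.7
position: [0.5566, 0.1058, 0.1145]
tool_rot: [0.961, 2.99, -0.001]
ft_force: [-1.0, -2.4, 3.5]
grip_width: 0.124
grip_force: 34.9
```

Call:
{"name": "jog_arm", "arguments": {"increments": [{"tx": 0, "ty": 0, "tz": 0, "wx": 0, "wy": 0, "wz": 0.1, "gripper": 0}, {"tx": 0, "ty": 0, "tz": 0, "wx": 0, "wy": 0, "wz": 0.2, "gripper": 0}, {"tx": 0, "ty": 0, "tz": 0, "wx": 0, "wy": 0, "wz": 0.3, "gripper": 0}, {"tx": 0, "ty": 0, "tz": 0, "wx": 0, "wy": 0, "wz": 0.4, "gripper": 0}, {"tx": 0, "ty": 0, "tz": 0, "wx": 0, "wy": 0, "wz": 0.5, "gripper": 0}]}}

```text
time: 19.12
position: [0.5557, 0.105, 0.1144]
tool_rot: [-1.671, -2.659, 0.003]
ft_force: [-4.2, -3.2, 6.2]
grip_width: 0.126
grip_force: 35.0
```

```bash
python3 plan.py "556 107 113 -2.7"
```

```text
t 19.12 now [555.7 105.  114.4] yaw 25.7 F [-4.2 -3.2  6.2] g 0.126 34.951832382939756 j [-0.58  0.23  0.4   1.81 -0.1   1.12  0.29]
{'tx': np.float64(1.7), 'ty': np.float64(1.1), 'tz': np.float64(1.4)} w [-0.002  0.001  0.496]
```

Turning smoothly. The last third:

Call:
{"name": "jog_arm", "arguments": {"increments": [{"tx": 0, "ty": 0, "tz": 0, "wx": 0, "wy": 0, "wz": 0.1, "gripper": 0}, {"tx": 0, "ty": 0, "tz": 0, "wx": 0, "wy": 0, "wz": 0.2, "gripper": 0}, {"tx": 0, "ty": 0, "tz": 0, "wx": 0, "wy": 0, "wz": 0.3, "gripper": 0}, {"tx": 0, "ty": 0, "tz": 0, "wx": 0, "wy": 0, "wz": 0.4, "gripper": 0}, {"tx": 0, "ty": 0, "tz": 0, "wx": 0, "wy": 0, "wz": 0.48, "gripper": 0}]}}

```text
time: 19.53
position: [0.5547, 0.1047, 0.1144]
tool_rot: [-2.255, -2.185, 0.006]
ft_force: [-7.5, -3.7, 8.5]
grip_width: 0.123
grip_force: 35.0
```

```bash
python3 plan.py "556 107 113 -2.7"; python3 -c "
from bench import ctrl; print(ctrl.get_state()['torque'])"
```

```text
t 19.53 now [554.7 104.7 114.4] yaw -1.8 F [-7.5 -3.7  8.5] g 0.123 34.97398316860199 j [-0.63  0.23  0.45  1.81 -0.11  1.13 -0.17]
{'tx': np.float64(2.3), 'ty': np.float64(1.3), 'tz': np.float64(1.4)} w [-0.004  0.002  0.015]
[-0.91785326  1.60596645 -0.03126852]
```

Call:
{"name": "jog_arm", "arguments": {"increments": [{"tx": 0, "ty": 0, "tz": 0, "wx": 0, "wy": 0, "wz": 0, "gripper": 1}, {"tx": 0, "ty": 0, "tz": 0, "wx": 0, "wy": 0, "wz": 0, "gripper": 1}, {"tx": 0, "ty": 0, "tz": 0, "wx": 0, "wy": 0, "wz": 0, "gripper": 1}, {"tx": 0, "ty": 0, "tz": -20, "wx": 0, "wy": 0, "wz": 0, "gripper": 1}, {"tx": 0, "ty": 0, "tz": -55, "wx": 0, "wy": 0, "wz": 0, "gripper": 1}]}}

```text
time: 19.95
position: [0.5536, 0.1061, 0.1653]
tool_rot: [-2.247, -2.191, 0.011]
ft_force: [0.8, 0.6, 0.2]
grip_width: 0.417
grip_force: 0.0
```

```bash
python3 plan.py "543.5 -127 170 82"
```

```text
t 19.95 now [553.6 106.1 165.3] yaw -1.4 F [0.8 0.6 0.2] g 0.417 0.0 j [-0.64  0.19  0.46  1.75 -0.09  1.23 -0.19]
{'tx': np.float64(-233.3), 'ty': np.float64(-4.3), 'tz': np.float64(-3.9)} w [-0.008 -0.003 -1.456]
```

Call:
{"name": "jog_arm", "arguments": {"increments": [{"tx": -30, "ty": 0, "tz": -4, "wx": 0, "wy": 0, "wz": -0.12, "gripper": 0.8}, {"tx": -65, "ty": -1, "tz": -4, "wx": 0, "wy": 0, "wz": -0.24, "gripper": 0.8}, {"tx": -100, "ty": -2, "tz": -4, "wx": 0, "wy": 0, "wz": -0.36, "gripper": 0.8}, {"tx": -135, "ty": -3, "tz": -4, "wx": 0, "wy": 0, "wz": -0.48, "gripper": 0.8}, {"tx": -170, "ty": -3, "tz": -4, "wx": 0, "wy": 0, "wz": -0.6, "gripper": 0.8}]}}

```text
time: 20.37
position: [0.549, -0.0638, 0.1729]
tool_rot: [1.497, 2.761, 0.001]
ft_force: [0.2, 0.6, -0.2]
grip_width: 0.767
grip_force: 0.0
```

```bash
python3 plan.py "543.5 -127 170 82"
```

```text
t 20.37 now [549.  -63.8 172.9] yaw 33.1 F [ 0.2  0.6 -0.2] g 0.767 0.0 j [-0.41  0.15  0.53  1.78 -0.08  1.23  0.72]
{'tx': np.float64(-50.0), 'ty': np.float64(-39.1), 'tz': np.float64(2.9)} w [ 0.001  0.001 -0.854]
```

Call:
{"name": "jog_arm", "arguments": {"increments": [{"tx": -20, "ty": -16, "tz": 0, "wx": 0, "wy": 0, "wz": -0.12, "gripper": 0.8}, {"tx": -40, "ty": -31, "tz": 0, "wx": 0, "wy": 0, "wz": -0.24, "gripper": 0.8}, {"tx": -50, "ty": -39, "tz": 0, "wx": 0, "wy": 0, "wz": -0.36, "gripper": 0.8}, {"tx": -50, "ty": -39, "tz": 0, "wx": 0, "wy": 0, "wz": -0.48, "gripper": 0.8}, {"tx": -50, "ty": -39, "tz": 0, "wx": 0, "wy": 0, "wz": -0.6, "gripper": 0.8}]}}

```text
time: 20.78
position: [0.5432, -0.1271, 0.1727]
tool_rot: [0.619, 3.079, -0.0]
ft_force: [0.2, 1.0, -0.5]
grip_width: 0.799
grip_force: 0.0
```

```bash
python3 plan.py "543.5 -127 170 82" "543.5 -127 113 82"
```

```text
t 20.78 now [ 543.2 -127.1  172.7] yaw 67.3 F [ 0.2  1.  -0.5] g 0.799 0.0 j [-0.29  0.16  0.52  1.77 -0.09  1.23  1.43]
{'tx': np.float64(-0.3), 'ty': np.float64(0.2), 'tz': np.float64(2.7)} w [-0.     0.001 -0.257]
{'tx': np.float64(0.0), 'ty': np.float64(0.0), 'tz': np.float64(57.0)} w [0. 0. 0.]
```

Call:
{"name": "jog_arm", "arguments": {"increments": [{"tx": 0, "ty": 0, "tz": 5, "wx": 0, "wy": 0, "wz": -0.12, "gripper": 0.6}, {"tx": 0, "ty": 0, "tz": 15, "wx": 0, "wy": 0, "wz": -0.25, "gripper": 0.6}, {"tx": 0, "ty": 0, "tz": 35, "wx": 0, "wy": 0, "wz": -0.25, "gripper": 0.6}, {"tx": 0, "ty": 0, "tz": 52, "wx": 0, "wy": 0, "wz": -0.25, "gripper": 0.5}, {"tx": 0, "ty": 0, "tz": 59, "wx": 0, "wy": 0, "wz": -0.25, "gripper": 0.4}]}}

```text
time: 21.2
position: [0.542, -0.1251, 0.1114]
tool_rot: [-0.235, -3.13, -0.0]
ft_force: [-0.6, 0.2, 0.3]
grip_width: 0.533
grip_force: 0.0
```

Call:
{"name": "jog_arm", "arguments": {"increments": [{"tx": 0, "ty": 0, "tz": 0, "wx": 0, "wy": 0, "wz": 0, "gripper": 0}, {"tx": 0, "ty": 0, "tz": 0, "wx": 0, "wy": 0, "wz": 0, "gripper": 0}, {"tx": 0, "ty": 0, "tz": 0, "wx": 0, "wy": 0, "wz": 0, "gripper": 0}, {"tx": 0, "ty": 0, "tz": 0, "wx": 0, "wy": 0, "wz": 0, "gripper": 0}, {"tx": 0, "ty": 0, "tz": 0, "wx": 0, "wy": 0, "wz": 0, "gripper": 0}]}}

```text
time: 21.62
position: [0.5439, -0.1256, 0.1146]
tool_rot: [0.236, 3.131, -0.0]
ft_force: [-1.1, -3.0, 1.2]
grip_width: 0.156
grip_force: 3.6
```

Call:
{"name": "jog_arm", "arguments": {"increments": [{"tx": 0, "ty": 0, "tz": 0, "wx": 0, "wy": 0, "wz": 0, "gripper": 0}, {"tx": 0, "ty": 0, "tz": 0, "wx": 0, "wy": 0, "wz": 0, "gripper": 0}, {"tx": 0, "ty": 0, "tz": 0, "wx": 0, "wy": 0, "wz": 0, "gripper": 0}, {"tx": 0, "ty": 0, "tz": 0, "wx": 0, "wy": 0, "wz": 0, "gripper": 0}, {"tx": 0, "ty": 0, "tz": 0, "wx": 0, "wy": 0, "wz": 0, "gripper": 0}]}}

```text
time: 22.03
position: [0.5437, -0.1268, 0.1146]
tool_rot: [0.237, 3.131, -0.002]
ft_force: [-0.8, -3.1, 4.8]
grip_width: 0.125
grip_force: 34.9
```

```bash
python3 plan.py "543.5 -127 113 -2.7"
```

```text
t 22.03 now [ 543.7 -126.8  114.6] yaw 81.3 F [-0.8 -3.1  4.8] g 0.125 34.90461882669479 j [-0.26  0.22  0.49  1.83 -0.11  1.12  1.7 ]
{'tx': np.float64(0.2), 'ty': np.float64(-0.3), 'tz': np.float64(1.6)} w [1.000e-03 2.000e-03 1.467e+00]
```

Call:
{"name": "jog_arm", "arguments": {"increments": [{"tx": 0, "ty": 0, "tz": 0, "wx": 0, "wy": 0, "wz": 0.1, "gripper": 0}, {"tx": 0, "ty": 0, "tz": 0, "wx": 0, "wy": 0, "wz": 0.2, "gripper": 0}, {"tx": 0, "ty": 0, "tz": 0, "wx": 0, "wy": 0, "wz": 0.3, "gripper": 0}, {"tx": 0, "ty": 0, "tz": 0, "wx": 0, "wy": 0, "wz": 0.4, "gripper": 0}, {"tx": 0, "ty": 0, "tz": 0, "wx": 0, "wy": 0, "wz": 0.5, "gripper": 0}]}}

```text
time: 22.45
position: [0.5433, -0.1279, 0.1146]
tool_rot: [1.013, 2.972, -0.004]
ft_force: [-2.0, -6.0, 6.1]
grip_width: 0.124
grip_force: 34.9
```

Call:
{"name": "jog_arm", "arguments": {"increments": [{"tx": 0, "ty": 0, "tz": 0, "wx": 0, "wy": 0, "wz": 0.1, "gripper": 0}, {"tx": 0, "ty": 0, "tz": 0, "wx": 0, "wy": 0, "wz": 0.2, "gripper": 0}, {"tx": 0, "ty": 0, "tz": 0, "wx": 0, "wy": 0, "wz": 0.3, "gripper": 0}, {"tx": 0, "ty": 0, "tz": 0, "wx": 0, "wy": 0, "wz": 0.4, "gripper": 0}, {"tx": 0, "ty": 0, "tz": 0, "wx": 0, "wy": 0, "wz": 0.5, "gripper": 0}]}}

```text
time: 22.87
position: [0.5424, -0.1287, 0.1146]
tool_rot: [1.718, 2.629, -0.005]
ft_force: [-4.4, -7.3, 8.2]
grip_width: 0.123
grip_force: 34.9
```

```bash
python3 plan.py "543.5 -127 113 -2.7"
```

```text
t 22.87 now [ 542.4 -128.7  114.6] yaw 23.7 F [-4.4 -7.3  8.2] g 0.123 34.89610032644123 j [-0.36  0.23  0.62  1.84 -0.14  1.12  0.72]
{'tx': np.float64(1.1), 'ty': np.float64(1.7), 'tz': np.float64(1.5)} w [-0.001  0.003  0.46 ]
```

Call:
{"name": "jog_arm", "arguments": {"increments": [{"tx": 0, "ty": 0, "tz": 0, "wx": 0, "wy": 0, "wz": 0.1, "gripper": 0}, {"tx": 0, "ty": 0, "tz": 0, "wx": 0, "wy": 0, "wz": 0.2, "gripper": 0}, {"tx": 0, "ty": 0, "tz": 0, "wx": 0, "wy": 0, "wz": 0.3, "gripper": 0}, {"tx": 0, "ty": 0, "tz": 0, "wx": 0, "wy": 0, "wz": 0.4, "gripper": 0}, {"tx": 0, "ty": 0, "tz": 0, "wx": 0, "wy": 0, "wz": 0.45, "gripper": 0}]}}

```text
time: 23.28
position: [0.5413, -0.1289, 0.1145]
tool_rot: [-2.262, -2.18, 0.006]
ft_force: [-7.6, -7.4, 11.2]
grip_width: 0.123
grip_force: 34.9
```

Call:
{"name": "jog_arm", "arguments": {"increments": [{"tx": 0, "ty": 0, "tz": 0, "wx": 0, "wy": 0, "wz": 0, "gripper": 0.6}, {"tx": 0, "ty": 0, "tz": 0, "wx": 0, "wy": 0, "wz": 0, "gripper": 0.6}, {"tx": 0, "ty": 0, "tz": 0, "wx": 0, "wy": 0, "wz": 0, "gripper": 0.6}, {"tx": 0, "ty": 0, "tz": -20, "wx": 0, "wy": 0, "wz": 0, "gripper": 0.6}, {"tx": 0, "ty": 0, "tz": -60, "wx": 0, "wy": 0, "wz": 0, "gripper": 0.6}]}}

```text
time: 23.7
position: [0.5398, -0.1232, 0.1693]
tool_rot: [-2.247, -2.185, 0.01]
ft_force: [1.4, 0.7, 0.8]
grip_width: 0.415
grip_force: 0.0
```

Call:
{"name": "jog_arm", "arguments": {"increments": [{"tx": 0, "ty": 0, "tz": -40, "wx": 0, "wy": 0, "wz": 0, "gripper": 0.6}, {"tx": 0, "ty": 0, "tz": -80, "wx": 0, "wy": 0, "wz": 0, "gripper": 0.6}, {"tx": -40, "ty": 0, "tz": -110, "wx": 0, "wy": 0, "wz": 0, "gripper": 0.6}, {"tx": -80, "ty": 0, "tz": -110, "wx": 0, "wy": 0, "wz": 0, "gripper": 0.6}, {"tx": -120, "ty": 0, "tz": -110, "wx": 0, "wy": 0, "wz": 0, "gripper": 0.6}]}}

```text
time: 24.12
position: [0.542, -0.241, 0.2862]
tool_rot: [2.245, 2.193, 0.007]
ft_force: [0.3, -0.5, -0.6]
grip_width: 0.597
grip_force: 0.0
```

Call:
{"name": "jog_arm", "arguments": {"increments": [{"tx": -40, "ty": 0, "tz": 0, "wx": 0, "wy": 0, "wz": 0, "gripper": 0.6}, {"tx": -80, "ty": 0, "tz": 0, "wx": 0, "wy": 0, "wz": 0, "gripper": 0.6}, {"tx": -120, "ty": 0, "tz": 0, "wx": 0, "wy": 0, "wz": 0, "gripper": 0.6}, {"tx": -120, "ty": 0, "tz": 0, "wx": 0, "wy": 0, "wz": 0, "gripper": 0.6}, {"tx": -120, "ty": 0, "tz": 0, "wx": 0, "wy": 0, "wz": 0, "gripper": 0.6}]}}

```text
time: 24.53
position: [0.5347, -0.3643, 0.2824]
tool_rot: [-2.259, -2.182, 0.002]
ft_force: [0.7, 1.0, -0.7]
grip_width: 0.601
grip_force: 0.0
```

```bash
python3 plan.py
python3 - <<'E'
from h import *
o=[]
for c,z in(("top",.139),("scene",.139)):
    im=vision.get_image(c); o.append(rect(im,z,.42,.70,-.17,.17,1200)[:400])
    for t,zz in(("horn_mid",.065),("bottle_mid",.065),("spare_handle",.03)):
        b=vision.spot_in(c,t)
        if b: b=b[0]["bbox"]; print(c,t,pix2w(im,(b[0]+b[2])/2,(b[1]+b[3])/2,zz).round(3))
cv2.imwrite("pics/i.png",np.hstack(o))
E
```

```text
t 24.53 now [ 534.7 -364.3  282.4] yaw -2.0 F [ 0.7  1.  -0.7] g 0.601 0.0 j [-0.06  0.37  0.82  1.39 -0.27  1.5   0.72]
top horn_mid [ 0.582 -0.291]
top bottle_mid [0.566 0.286]
top spare_handle [ 0.543 -0.399]
scene horn_mid [ 0.592 -0.289]
scene bottle_mid [0.571 0.287]
scene spare_handle [ 0.554 -0.444]
```

View pics/i.png

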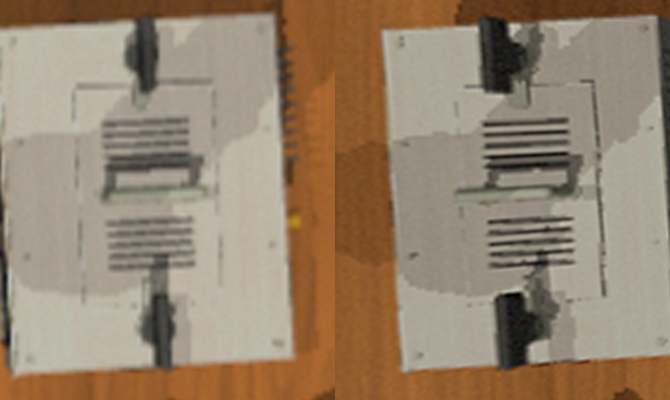

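Both wings stand along the deck's y: upper at (145,55), lower at (162,330). Their pawls reach over the cover, and the plate lies flush and centred. The horn and bottle read the same as at the start. The spare reads the same in the scene view; in the top view the arm hides part of it. Handing in.

```bash
python3 -c "
from bench import ctrl; print(ctrl.close_job())"
```

```text
the job is handed in; nothing more can be done
None
```

I handed the job in at 24.5 s: the longer cover looks flush in the opening, both latches look locked over it, the horn, bottle and shorter cover look unmoved, and the gripper is clear of everything; no verdict came back.

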